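# Stand a power supply on its three isolation feet and check it with the level

## Task

Set the power supply up on its isolation feet, on the maple platform with its front panel along the platform's dark front edge: first stand the three feet on the platform, the medium yellow one at the front left, the soft blue one at the front right, and the firm red one behind, midway between those two. Then set the power supply square and central over them so that it rests level on all three, and last put the bubble level on the middle of its transformer cover. Do not knock or shift the two glass valves standing on the bench.

Things in the scene. Friction and masses are not known exactly. Their poses are not given: they have to be found in the camera images.
- platform_top (a point): centre of the top face of the fixed maple platform, a pale wooden slab 170 mm deep (x) by 230 mm wide (y), its top 20 mm above the bench; a dark wood strip 12 mm wide runs along its front edge. x points from front to back (away from the dark strip), y to the left as one looks from the front, z up
- foot_red_mid (a point): centre, half-way up, of the firm isolation foot: an upright puck, red body 40 mm across, 30 mm tall in all, 60 g, black rubber base and black rubber pad 26 mm across on top; stands loose on the bench, z up. Its place: 35 mm to the back (+x) of the platform's centre
- foot_yellow_mid (a point): centre, half-way up, of the medium isolation foot: an upright puck, yellow body 40 mm across, 30 mm tall in all, 60 g, black rubber base and black rubber pad 26 mm across on top; stands loose on the bench, z up. Its place: 35 mm to the front (-x), 55 mm to the left (+y) of the platform's centre
- foot_blue_mid (a point): centre, half-way up, of the soft isolation foot: an upright puck, blue body 40 mm across, 30 mm tall in all, 60 g, black rubber base and black rubber pad 26 mm across on top; stands loose on the bench, z up. Its place: 35 mm to the front (-x), 55 mm to the right (-y) of the platform's centre
- psu_cover (a point): centre of the grey 58 x 58 x 50 mm high transformer cover, on the middle of the loose power supply; 61 mm above its flat underside, 25 mm below the cover's top. Black chassis 116 mm deep (x), 164 wide (y), 36 high; 0.6 to 0.9 kg, balanced under the cover: lift by it. Low parts at front left, rear right. x: from aluminium front panel to back, y: left seen from the front. Place: over the platform's centre, axes alike
- level_mid (a point): centre, half-way up, of the bubble level: a loose flat aluminium disc 40 mm across and 16 mm tall with a round green window on top, 50 g; lies on the bench, window up; z is its axis, up
- tube_a_mid (a point): centre, half-way up, of the nearer of two small glass valves (vacuum tubes), 22 mm across, about 57 mm tall, 20 g, standing upright on the bench in the gap between the platform and the power supply; easily knocked over; not to be moved
- tube_b_mid (a point): centre, half-way up, of the farther of two small glass valves (vacuum tubes), 22 mm across, about 57 mm tall, 20 g, standing upright on the bench in the gap between the platform and the power supply; easily knocked over; not to be moved
There are look-alikes about, which are no part of the job. Leave any orange, purple or turquoise look-alike of the part that bears foot_blue_mid alone.

How it is judged:
By the outcome, as a careful person would: the job done as asked, in the order asked, and still so for the second after the job is handed in, with the robot touching nothing.
It also fails if it takes over 144 s, if anything falls off the work surface, if the arm or the gripper's body presses on something with over 40 N, if the wrist force passes 120 N, or if a joint passes its speed limit or range.

## Robot

A 6-joint arm with a two-finger parallel gripper is mounted at the origin on the work surface. World frame = base frame: x ahead of the robot, y to its left, z up, the work surface at z = 0. Lengths are in mm, angles in degrees, forces in N, time in s.
With the tool pointing down it reaches from about 300 to 850 mm from the base axis. Payload 4.2 kg.
Tool frame: the origin (TCP) lies between the finger pads; the fingertips stand ahead of it and the grasp point (between the pads) lies 8 mm behind it (env.tip_reach is the x of the fingertips in the tool frame, in mm); x points along the fingers, y is the direction in which the jaws open and shut, and the axes are right-handed (so a half turn about x gives the same grasp; the last joint's range is limited). The gripper opens to 91 mm and grips with 3 to 60 N. Pads are 32 mm wide; open, the fingers measure 118 mm over their backs; the gripper's body (76 mm by 178 mm) begins 60 mm behind the grasp point.
Start: joints at [73.912, 18.312, 89.639, -0, 72.044, -1.146], TCP at [148.268, 555.573, 200.976] pointing down, gripper open.
Joint ranges: [-177.97, 177.97], [-48.28, 115.42], [12.27, 149.76], [-77.06, 257.06], [2.81, 150.46], [-146.56, 146.56]. Speed limits (degrees/s): [147.25, 147.25, 180, 180, 180, 180].

## Interface

Orientations are given as [roll, pitch, yaw] about the fixed x, y, z axes, in that order (R = Rz(yaw) Ry(pitch) Rx(roll)).
In Python, from workcell import env, cams gives the robot as it stands.
- The arm moves only by the tool arm_command, never from a script. Its argument "deltas" is a list of rows, each a list of 3 entries, a list of its own where there are three numbers: the opening, from 0 (shut) to 1 (fully open), then the shift along the world's x, y, z in mm, then the turn about the world's z in rad. A call has 1 to 20 rows; each row is the pose to reach, as a shift and turn from the pose commanded when the call began; what a row does not reach only later rows make up. A row lasts 1/10 s, in which the tool goes at most 50 mm and 8.59 degrees, less where a joint would pass 70% of its speed; a pose out of reach is approached as far as the arm can. A call with a gripper value outside its range is refused whole. The fingers move at their own pace and stop on an object; "grip_force" is the grip in N (left out, the last holds). Time passes only in rows, so rows that repeat a pose let the fingers close. It gives the time, the measured TCP pose, the force and the opening at its end, in the units of the state.
- env.state(): the state, without advancing time (a new reading comes with each control period).
- cams.grab_frame(name): name is "side" or "top" or "wrist"; returns a dict with "img" (384x512x3 uint8, red, green, blue), "K" (3x3 intrinsics, pixels), "dist" ([k1, k2, p1, p2, k3] as OpenCV has them; the pictures are not rectified), "rvec" (rotation vector, rad) and "tvec" (3), from world to camera coordinates, as OpenCV has them. Camera axes: x right, y down, z forward; pixel columns grow to the right and rows downward; lengths in mm; the calibration is good to about 2 mm. A picture is of the moment at which its call begins. There is no depth.
- env.job_done(): hands the job in, once; it reports no verdict.
Trained networks look in a picture, given as the dict that the camera call returned (one of the last four; its "shot" number tells which), for a name from the list of things; names that differ only in an ending like _2 or _b are one class to them, and where a whole thing is asked for, a point or a joint stands for the part that bears it (a point fixed in the world has none). Each returns a list of dicts, best first, with "conf" (0 to 1); they miss things now and then, are a little off and sometimes report something else, mostly with a low value. They report only what shows in the picture. A call takes as long as a camera call. They do not tell look-alikes from the thing itself.
- cams.silhouettes(picture, name): "region" (384x512 bool, what is visible of it) and "centre" ([column, row] in pixels, amid what is visible of it).
The state is a dict: "time_s": time; "qpos": joint angles; "qvel": joint speeds; "effort": joint torques, N m; "ee_pos": TCP position; "ee_rot": TCP orientation; "force": force on the tool from outside, world axes, zero at the start; "torque": the same for the moment, N m; "gripper_width": finger opening in mm.
Only numpy, scipy, OpenCV 4.12 (cv2) and the standard library are available. Lean on these libraries where they do the work, as an engineer would, in place of code of your own. Each camera call takes 0.05 s, during which the arm holds its last target.

## Working session

There is one attempt and no reset: what is moved stays moved. The work goes in short steps, Python scripts to look and compute and a tool call to move; the robot and the scene stay as the last step left them, time stands still between calls to the robot, and variables do not carry over. Pictures are saved under pics/ and viewed, and the job is handed in when it is done.

Besides the shell and the picture viewer there is one more tool, called after ">>>" by a JSON object that holds its "method" and its "body". arm_command: Moves the arm, as the interface text tells. Its arguments: {"type":"object","properties":{"deltas":{"type":"array","items":{"type":"array"}},"grip_force":{"type":"number"}},"required":["deltas"]}

```bash
ls; mkdir -p pics; python3 - <<'E'
from workcell import env,cams
import cv2
print(env.state(), env.tip_reach)
for n in ["side","top","wrist"]:
    f=cams.grab_frame(n); cv2.imwrite(f"pics/{n}0.png",cv2.cvtColor(f["img"],cv2.COLOR_RGB2BGR))
    R=cv2.Rodrigues(f["rvec"])[0]; print(n,f["K"],f["dist"],(-R.T@f["tvec"]).ravel(),R[2])
E
```

```text
pics
{'time_s': 0.0, 'qpos': array([ 7.39128472e+01,  1.83515857e+01,  8.97069278e+01,  4.25000984e-05,
        7.20457487e+01, -1.14523954e+00]), 'qvel': array([-0.07725953, -0.01730698, -0.0167942 ,  0.02875983, -0.02004087,
       -0.05754904]), 'effort': array([ 2.55946379e-04, -4.12468278e+01, -2.31968558e+01,  7.27141974e-02,
        4.58218670e-02, -1.27844787e-04]), 'ee_pos': array([148.09900983, 555.03547132, 200.11734742]), 'ee_rot': array([ -91.16744439,   89.89573781, -106.10937075]), 'force': array([-0.33170191,  0.55659988,  0.00180731]), 'torque': array([ 0.03974237, -0.02120614, -0.03024848]), 'gripper_width': 91.41191285294715} 11.0
side [[368.90443576   0.         254.43424791]
 [  0.         368.90443576 193.90693595]
 [  0.           0.           1.        ]] [-0.02832544  0.          0.          0.          0.        ] [ 477.33507804 -513.81323453  662.88344915] [ 0.03769432  0.65240738 -0.75693047]
top [[382.82431403   0.         258.12007136]
 [  0.         382.82431403 188.23344263]
 [  0.           0.           1.        ]] [-0.09681253  0.          0.          0.          0.        ] [473.7474835   17.46922798 859.13602161] [ 0.04882254 -0.00168811 -0.99880604]
wrist [[313.37835896   0.         254.81574481]
 [  0.         313.37835896 189.31914413]
 [  0.           0.           1.        ]] [0.01019102 0.         0.         0.         0.        ] [ 65.57980125 576.45357575 382.93269826] [ 0.28667285 -0.0780729  -0.95484203]
```

View pics/top0.png

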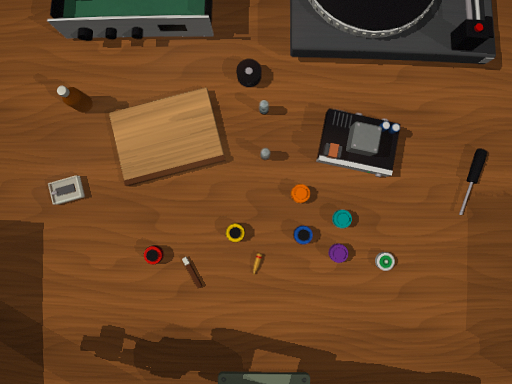

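View pics/side0.png

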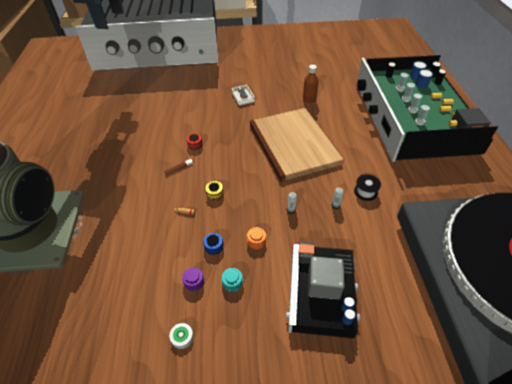

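View pics/wrist0.png

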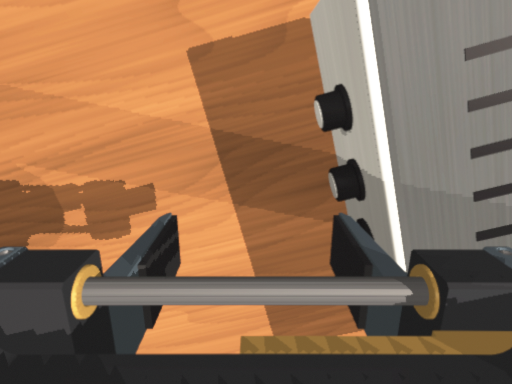

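```bash
cat > h.py <<'E'
from workcell import env,cams
import numpy as np, cv2
from scipy.optimize import minimize, least_squares
def proj(f,P):
    return cv2.projectPoints(np.asarray(P,float).reshape(-1,1,3),f["rvec"],f["tvec"],f["K"],np.array(f["dist"],float))[0].reshape(-1,2)
def unproj(f,uv,z):
    n=cv2.undistortPoints(np.asarray(uv,float).reshape(-1,1,2),f["K"],np.array(f["dist"],float)).reshape(-1,2)
    R=cv2.Rodrigues(np.asarray(f["rvec"],float))[0]; c=(-R.T@np.asarray(f["tvec"],float).reshape(3,1)).ravel()
    d=np.c_[n,np.ones(len(n))]@R
    return c+d*((z-c[2])/d[:,2])[:,None]
def save(f,name,crop=None,s=1):
    im=cv2.cvtColor(f["img"],cv2.COLOR_RGB2BGR)
    if crop: x0,y0,x1,y1=crop; im=im[y0:y1,x0:x1]
    if s!=1: im=cv2.resize(im,None,fx=s,fy=s,interpolation=cv2.INTER_CUBIC)
    cv2.imwrite("pics/"+name,im)
def cyl(x,y,z0,z1,r,r1=None):
    t=np.linspace(0,2*np.pi,60,endpoint=False); c=np.c_[r*np.cos(t),r*np.sin(t)]
    return np.vstack([np.c_[c+[x,y],np.full(60,z0)],np.c_[c+[x,y],np.full(60,z1)]])
def box(x,y,yaw,ax,ay,z0,z1):
    c,s=np.cos(yaw),np.sin(yaw)
    return np.array([[x+c*a-s*b,y+s*a+c*b,z] for a in(-ax,ax) for b in(-ay,ay) for z in(z0,z1)])
def mask_of(f,P,sc=8):
    m=np.zeros((384,512),np.uint8)
    h=cv2.convexHull(proj(f,P).astype(np.float32))
    big=np.zeros((384*4,512*4),np.uint8)
    cv2.fillConvexPoly(big,np.round((h*4+1.5)*16).astype(np.int32),255,shift=4)
    return cv2.resize(big,(512,384),interpolation=cv2.INTER_AREA)/255.
def fit(model,p0,views,steps):
    # views: list of (frame, region)
    def cost(p):
        return sum(np.abs(mask_of(f,model(p))-r).sum()/r.sum() for f,r in views)
    sim=np.vstack([p0]+[np.array(p0)+np.eye(len(p0))[i]*steps[i] for i in range(len(p0))])
    r=minimize(cost,p0,method="Nelder-Mead",options=dict(initial_simplex=sim,xatol=.05,fatol=1e-4,maxiter=300))
    return r.x,r.fun
E
python3 - <<'E'
from h import *
import pickle
F={}
for n in["top","side"]:
    f=cams.grab_frame(n)
    for k in["platform_top","foot_red_mid","psu_cover","level_mid","tube_a_mid"]:
        for d in cams.silhouettes(f,k):
            print(n,k,round(d["conf"],2),np.round(d["centre"],1),int(d["region"].sum()))
            F.setdefault((n,k),[]).append(d)
    F[n]=f
pickle.dump(F,open("F.pkl","wb"))
for i in range(3): print(env.state()["ee_pos"],env.state()["time_s"])
E
```

```text
top platform_top 0.91 [164.7 140. ] 7717
top foot_red_mid 0.52 [152.1 254.6] 294
top psu_cover 0.69 [355.1 144.1] 4279
top level_mid 0.6 [384. 263.] 255
side platform_top 0.6 [295.  144.6] 4110
side foot_red_mid 0.56 [194.4 140.9] 198
side psu_cover 0.93 [323.  293.8] 5767
side level_mid 0.85 [182.  336.5] 448
side tube_a_mid 0.53 [293.2 202.8] 171
[148.27559176 555.58275304 201.00424794] 0.75
[148.27559176 555.58275304 201.00424794] 0.75
[148.27559176 555.58275304 201.00424794] 0.75
```

```bash
python3 - <<'E'
from h import *
import pickle
F=pickle.load(open("F.pkl","rb"))
T,S=F["top"],F["side"]
def tri(a,b):
    # point nearest to both rays
    fs=[(T,a),(S,b)]
    def res(p): return np.concatenate([proj(f,[p])[0]-u for f,u in fs])
    r=least_squares(res,[474,17,20]); return np.round(r.x,1),np.round(r.fun,1)
px=dict(red=((153,255),(194.5,140.5)),yel=((235.5,233),(214.5,189)),blue=((303.5,235),(213.5,243)),level=((385.5,261),(181.5,336)),ta=((265.5,154),(292,203)),tb=((264,106.5),(338,198)))
for k,(a,b) in px.items(): print(k,*tri(a,b))
print("platform top corners", unproj(T,[(109,113),(207,90),(223,157),(127,183)],20).round(1)[:,:2].tolist())
reg=[(T,F["top","platform_top"][0]["region"]),(S,F["side","platform_top"][0]["region"])]
for v in ([reg[0]],[reg[1]],reg):
    c=unproj(T,[(165,135)],20)[0]
    print("plat",fit(lambda p:box(p[0],p[1],np.radians(p[2]),85,115,0,20),[c[0],c[1],15],v,[8,8,5]))
for k,n in (("foot_red_mid","red"),("level_mid","level")):
    for w in(["top"],["side"],["top","side"]):
        v=[(F[a],F[a,k][0]["region"]) for a in w]
        p0=tri(*px[n])[0][:2]
        m=(lambda p:cyl(p[0],p[1],0,30,20)) if n=="red" else (lambda p:cyl(p[0],p[1],0,16,20))
        print(n,w,fit(m,p0,v,[5,5]))
im=T["img"].copy()
save(T,"t_psu.png",(300,90,420,190),6); save(S,"s_psu.png",(270,220,380,350),5)
E
```

```text
red [364.9 246.5  15.7] [-0.  -0.1 -0.2  0. ]
yel [416.9  64.4  19.8] [-0.  -0.3 -0.3  0. ]
blue [413.8 -84.6  18.5] [-0.  -0.2 -0.2  0. ]
level [ 355.6 -270.1   11. ] [ 0.   0.1  0.1 -0. ]
ta [590.1   0.7  25.7] [ 0.  -0.1 -0.1  0. ]
tb [695.5   5.2  26.1] [-0.   0.1  0.1 -0. ]
platform top corners [[680.9, 354.6], [733.8, 133.1], [582.8, 94.3], [523.0, 307.3]]
plat (array([629.49087638, 223.48818372,  14.84450011]), np.float64(0.02345826758849192))
plat (array([628.30884426, 225.88389522,  14.89962516]), np.float64(0.04032059539144125))
plat (array([628.94196116, 224.61529956,  14.8169809 ]), np.float64(0.07040418330723569))
red ['top'] (array([366.84267273, 244.18966675]), np.float64(0.14615179405095372))
red ['side'] (array([363.27501526, 248.64298248]), np.float64(0.28263022380669434))
red ['top', 'side'] (array([365.87602844, 245.29444122]), np.float64(0.4768392205366996))
level ['top'] (array([ 355.88626919, -268.32324038]), np.float64(0.16816608996539792))
level ['side'] (array([ 353.55263609, -267.97684234]), np.float64(0.09516806722689077))
level ['top', 'side'] (array([ 354.17461874, -268.56445785]), np.float64(0.2990666021310485))
```

View pics/t_psu.png

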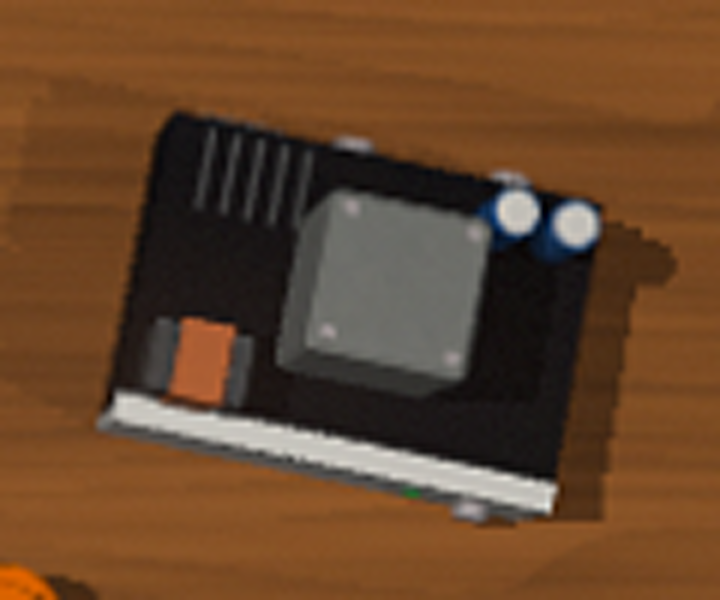

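View pics/s_psu.png

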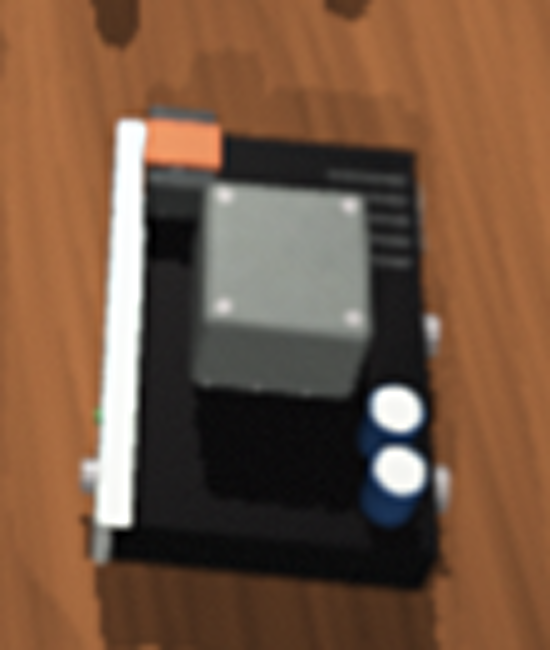

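```bash
python3 - <<'E'
from h import *
import pickle
F=pickle.load(open("F.pkl","rb"))
T,S=F["top"],F["side"]
a=np.array([(352,207),(475,233),(453,358),(328,331)])/6+[299.6,89.6]
b=np.array([(224,195),(349,205),(353,318),(223,305)])/5+[269.6,219.6]
for f,p in((T,a),(S,b)):
    q=unproj(f,p,86)[:,:2]; print(q.round(1).tolist(),q.mean(0))
    c=q.mean(0); d=np.roll(q,-1,0)-q; print(np.degrees(np.arctan2(d[:,1],d[:,0])).round(1))
for f,p in((T,[(100,425),(550,510)]),):
    q=unproj(f,np.array(p)/6+[299.6,89.6],18);print(q)
# colour feet
def colmask(f,name):
    h=cv2.cvtColor(f["img"],cv2.COLOR_RGB2HSV); H,s,v=[h[...,i].astype(int) for i in range(3)]
    hue={"yel":(24,33),"blue":(105,122),"red":(174,184)}[name]
    if name=="red": m=((H>174)|(H<5))
    else: m=(H>hue[0])&(H<hue[1])
    return m&(s>150)&(v>60)
for n,u in dict(red=((153,255),(194.5,140.5)),yel=((235.5,233),(214.5,189)),blue=((303.5,235),(213.5,243))).items():
    V=[]
    for f,c in zip((T,S),u):
        m=colmask(f,n); w=np.zeros_like(m); x,y=map(int,c); w[y-18:y+19,x-18:x+19]=1
        m=(m&w).astype(np.uint8); cs=cv2.findContours(m,0,1)[0]; 
        hull=cv2.convexHull(np.vstack(cs)); mm=np.zeros_like(m); cv2.fillConvexPoly(mm,hull,1); V.append((f,mm.astype(bool))); print(n,mm.sum(),cv2.boundingRect(hull))
    p0=unproj(T,[u[0]],20)[0][:2]
    for v in(V[:1],V[1:],V): print(fit(lambda p:cyl(p[0],p[1],4,27,20),p0,v,[4,4]))
s=env.state(); from scipy.spatial.transform import Rotation as Ro
print(Ro.from_euler("xyz",s["ee_rot"],degrees=True).as_matrix().round(3),s["qpos"])
E
```

```text
[[646.2, -188.6], [638.1, -231.5], [594.5, -223.2], [603.0, -179.9]] [ 620.44950248 -205.78704515]
[-100.7  169.3   78.9  -11.4]
[[600.9, -179.3], [644.5, -187.4], [635.9, -231.0], [592.7, -222.1]] [ 618.49271833 -204.94972736]
[ -10.6 -101.2  168.4   79.1]
[[ 578.00359885 -111.99732345   18.        ]
 [ 548.81277225 -280.83231597   18.        ]]
red 271 (144, 246, 18, 18)
red 183 (187, 134, 15, 15)
(array([365.52180838, 246.51276151]), np.float64(0.17992909340858115))
(array([364.58162064, 246.24363021]), np.float64(0.22108646737383475))
(array([364.80449862, 247.19701581]), np.float64(0.4067828990729637))
yel 143 (226, 225, 18, 15)
yel 151 (206, 182, 17, 12)
(array([417.90519071,  66.22784653]), np.float64(0.9881530234471412))
(array([415.30386282,  81.31001607]), np.float64(0.8737566549798728))
(array([416.73298765,  65.65733948]), np.float64(1.9048940152173497))
blue 265 (294, 226, 18, 18)
blue 293 (204, 234, 18, 20)
(array([414.55443989, -82.39991353]), np.float64(0.10644469108398076))
(array([412.6520096 , -82.04958353]), np.float64(0.259880880679917))
(array([413.97598756, -82.65153578]), np.float64(0.37616850951856046))
[[ 0.     0.258  0.966]
 [ 0.     0.966 -0.258]
 [-1.     0.     0.   ]] [ 7.39116576e+01  1.83101379e+01  8.96374326e+01 -1.00756303e-03
  7.20441308e+01 -1.14344779e+00]
```

>>> {"method": "arm_command", "body": {"deltas": [[1,[0,-50,0],0],[1,[269,-490,-81],0],[1,[269,-490,-81],0],[1,[269,-490,-81],0],[1,[269,-490,-81],0],[1,[269,-490,-81],0],[1,[269,-490,-81],0],[1,[269,-490,-81],0],[1,[269,-490,-81],0],[1,[269,-490,-81],0],[1,[269,-490,-81],0],[1,[269,-490,-81],0],[1,[269,-490,-81],0],[1,[269,-490,-81],0],[1,[269,-490,-81],0],[1,[269,-490,-81],0]], "grip_force": 15}}

```text
time_s: 2.35
ee_pos: [416.8, 66.6, 120.2]
ee_rot: [62.1, 90.0, 47.3]
force: [0.4, -0.5, 0.1]
gripper_width: 91.0
```

```bash
cat > w.py <<'E'
from h import *
import sys
s=env.state(); print(s["time_s"],s["ee_pos"].round(2),s["ee_rot"].round(2),s["force"].round(2),s["gripper_width"],s["qpos"].round(1))
for n in sys.argv[2:]:
    f=cams.grab_frame(n); save(f,f"{n}_{sys.argv[1]}.png")
    import pickle; pickle.dump(f,open(f"{n}.pkl","wb"))
E
python3 w.py 1 wrist
```

```text
2.35 [416.76  66.61 120.23] [62.12 89.98 47.29] [ 0.39 -0.52  0.07] 90.9988444474833 [  7.5   8.9 115.4   0.   55.6 -67.7]
```

View pics/wrist_1.png

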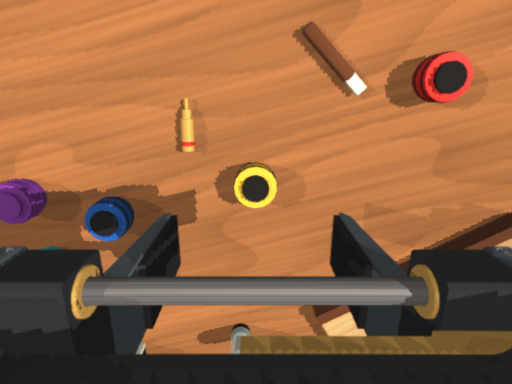

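```bash
cat > feet.py <<'E'
from h import *
def colhull(f,name,guess,half=None):
    h=cv2.cvtColor(f["img"],cv2.COLOR_RGB2HSV); H,s,v=[h[...,i].astype(int) for i in range(3)]
    m={"yel":(H>21)&(H<36),"blue":(H>100)&(H<125),"red":(H>173)|(H<4)}[name]&(s>140)&(v>40)
    P=proj(f,cyl(guess[0],guess[1],0,30,34)); lo=P.min(0).astype(int).clip(0); hi=P.max(0).astype(int)
    w=np.zeros_like(m); w[lo[1]:hi[1]+1,lo[0]:hi[0]+1]=1
    m=cv2.morphologyEx((m&w).astype(np.uint8),cv2.MORPH_OPEN,np.ones((2,2)))
    cs=cv2.findContours(m,0,1)[0]
    mm=np.zeros_like(m); cv2.fillConvexPoly(mm,cv2.convexHull(np.vstack(cs)),1); return mm.astype(bool)
def foot(f,name,g,z0=0,zb=4,zt=27):
    r=colhull(f,name,g); x,c=fit(lambda p:cyl(p[0],p[1],z0+zb,z0+zt,20),g,[(f,r)],[4,4]); return x.round(1),round(c,3),r.sum()
E
python3 - <<'E'
from feet import *
import pickle
f=pickle.load(open("wrist.pkl","rb"))
G=dict(yel=(417,66),blue=(414,-83),red=(365,247))
for k in G:
    for zb,zt in((4,27),(4,24),(2,26)): print(k,zb,zt,foot(f,k,G[k],0,zb,zt))
print(unproj(f,[(256,188),(104,222),(451,76)],30))
save(f,"y_zoom.png",(220,150,300,220),8)
E
```

```text
yel 4 27 (array([417.2,  67. ]), np.float64(0.152), np.int64(1417))
yel 4 24 (array([418. ,  66.6]), np.float64(0.117), np.int64(1417))
yel 2 26 (array([417.3,  66.8]), np.float64(0.15), np.int64(1417))
blue 4 27 (array([414.3, -80.9]), np.float64(0.153), np.int64(1552))
blue 4 24 (array([414.8, -82.1]), np.float64(0.093), np.int64(1552))
blue 2 26 (array([414.4, -81.1]), np.float64(0.158), np.int64(1552))
red 4 27 (array([365. , 245.1]), np.float64(0.094), np.int64(2366))
red 4 24 (array([365.2, 246.9]), np.float64(0.043), np.int64(2366))
red 2 26 (array([365.1, 245.6]), np.float64(0.096), np.int64(2366))
[[415.30373803  67.18402422  30.        ]
 [411.18272193 -79.52160171  30.        ]
 [363.44191671 245.33062846  30.        ]]
```

View pics/y_zoom.png

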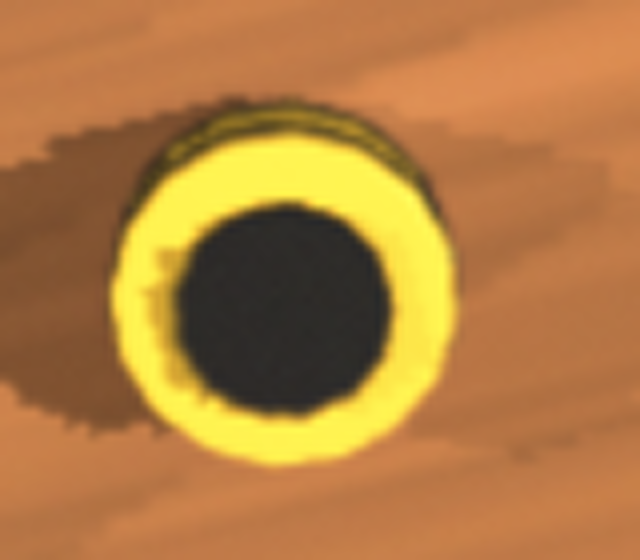

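>>> {"method": "arm_command", "body": {"deltas": [[1,[0.7,0,-45],0],[1,[0.7,0,-85],0],[1,[0.7,0,-100],0],[1,[0.7,0,-106],0],[1,[0.7,0,-106],0],[0,[0.7,0,-106],0],[0,[0.7,0,-106],0],[0,[0.7,0,-106],0],[0,[0.7,0,-106],0],[0,[0.7,0,-106],0],[0,[0.7,0,-106],0],[0,[0.7,0,-90],0],[0,[0.7,0,-56],0],[0,[0.7,0,-6],0],[0,[0.7,0,-6],0]], "grip_force": 15}}

```text
time_s: 3.9
ee_pos: [422.4, 66.1, 119.4]
ee_rot: [22.7, 89.3, 7.7]
force: [0.2, 0.1, -1.0]
gripper_width: 14.3
```

```bash
python3 w.py 2 wrist side
```

```text
3.9 [422.37  66.12 119.35] [22.67 89.28  7.73] [ 0.22  0.11 -0.96] 14.312358008842441 [  7.4   9.1 115.4   0.   54.8 -67.7]
```

View pics/wrist_2.png

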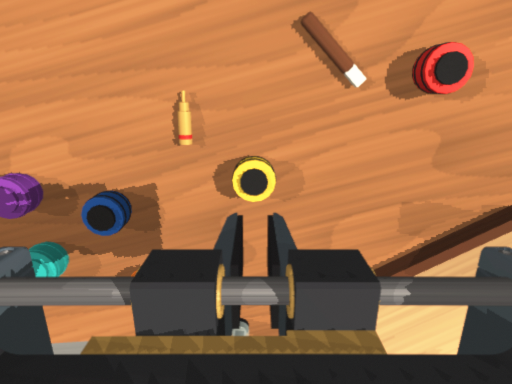

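View pics/side_2.png

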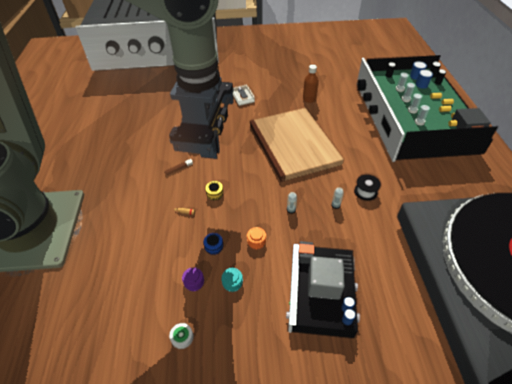

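>>> {"method": "arm_command", "body": {"deltas": [[1,[0,0,0],0],[1,[0,0,0],0],[1,[0,0,0],0],[1,[0,0,0],0],[1,[0,0,0],0],[1,[0,0,0],0],[1,[0,0,0],0],[1,[0,0,0],0],[1,[0,0,0],0],[1,[0,0,0],0],[1,[0,0,0],0],[1,[0,0,0],0],[1,[0,0,0],0]]}}

```text
time_s: 5.3
ee_pos: [418.0, 65.6, 114.0]
ee_rot: [64.0, 90.0, 49.1]
force: [0.0, -0.5, -0.7]
gripper_width: 91.2
```

```bash
python3 w.py 3 wrist; python3 - <<'E'
from feet import *
import pickle
f=pickle.load(open("wrist.pkl","rb"))
print(foot(f,"yel",(417,66),0,4,24))
E
```

```text
5.3 [417.97  65.59 114.01] [64.   89.99 49.05] [ 0.02 -0.53 -0.66] 91.23685577358562 [  7.4   9.4 115.8   0.   54.7 -67.7]
(array([418.1,  66.6]), np.float64(0.121), np.int64(1468))
```

>>> {"method": "arm_command", "body": {"deltas": [[1,[0,1,-45],0],[1,[0,1,-80],0],[1,[0,1,-95],0],[1,[0,1,-100],0],[0,[0,1,-100],0],[0,[0,1,-100],0],[0,[0,1,-100],0],[0,[0,1,-100],0],[0,[0,1,-100],0],[0,[0,1,-100],0],[0,[0,1,-100],0],[0,[0,1,-100],0],[0,[0,1,-100],0],[0,[0,1,-100],0]], "grip_force": 15}}

```text
time_s: 6.75
ee_pos: [418.0, 66.6, 14.0]
ee_rot: [155.1, 90.0, 140.2]
force: [-0.9, -0.3, 0.5]
gripper_width: 24.1
```

```bash
python3 w.py 4 wrist side
```

```text
6.75 [417.96  66.56  13.97] [155.15  89.99 140.2 ] [-0.87 -0.34  0.55] 24.132805623441104 [  7.5  17.9 123.4   0.   38.8 -67.6]
```

View pics/wrist_4.png

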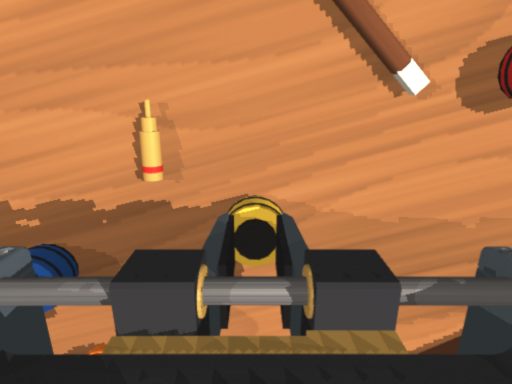

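View pics/side_4.png

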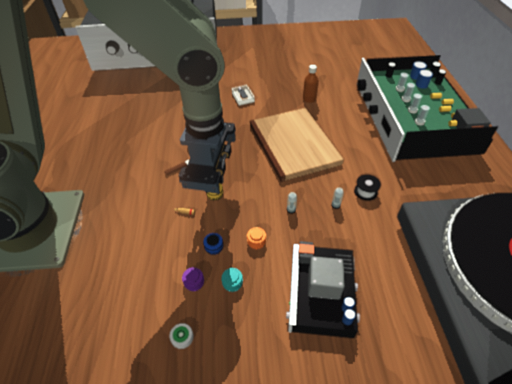

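```bash
python3 - <<'E'
from feet import *
import pickle
f=pickle.load(open("wrist.pkl","rb"))
R=cv2.Rodrigues(f["rvec"])[0]; print((-R.T@f["tvec"]).ravel(),R.round(2))
print(unproj(f,[(255.5,239.5)],30), proj(f,[[418,66.6,14],[418,66.6,3]]))
save(f,"z4.png",(180,180,330,300),5)
E
```

```text
[335.33019284  87.62039995 196.69486121] [[ 0.26  0.97 -0.  ]
 [ 0.92 -0.25  0.3 ]
 [ 0.29 -0.08 -0.95]]
[[415.31077298  66.72588089  30.        ]] [[256.3442137  231.94776899]
 [256.2715883  224.94591373]]
```

View pics/z4.png

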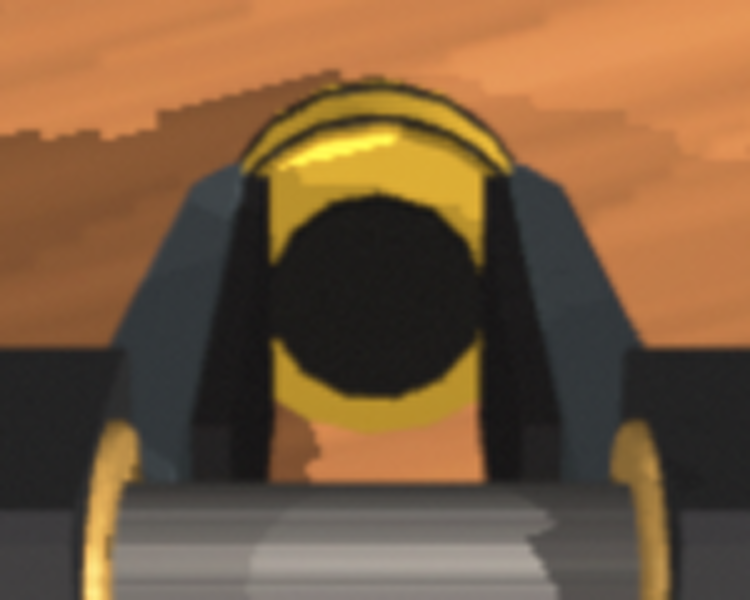

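>>> {"method": "arm_command", "body": {"deltas": [[0,[0,0,0],0],[0,[0,0,0],0],[0,[0,0,0],0]]}}

```text
time_s: 7.15
ee_pos: [418.0, 66.6, 14.0]
ee_rot: [90.3, 90.0, 75.4]
force: [-1.3, 0.4, 1.1]
gripper_width: 24.4
```

>>> {"method": "arm_command", "body": {"deltas": [[0,[0,0,10],0],[0,[0,0,30],0],[0,[0,0,60],0],[0,[0,0,60],0],[0,[0,0,60],0]]}}

```text
time_s: 7.65
ee_pos: [418.3, 66.6, 74.6]
ee_rot: [25.4, 89.9, 10.4]
force: [-0.2, -0.9, -1.1]
gripper_width: 24.5
```

```bash
python3 w.py 5 wrist side;python3 - <<'E'
from h import *
import pickle
save(pickle.load(open("side.pkl","rb")),"s5.png",(150,110,290,230),5)
E
```

```text
7.65 [418.26  66.61  74.62] [25.38 89.9  10.43] [-0.17 -0.9  -1.08] 24.45665369183295 [  7.5  12.4 119.1   0.   48.4 -67.6]
```

View pics/wrist_5.png

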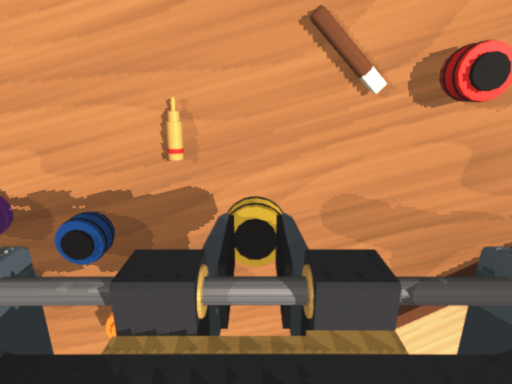

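View pics/s5.png

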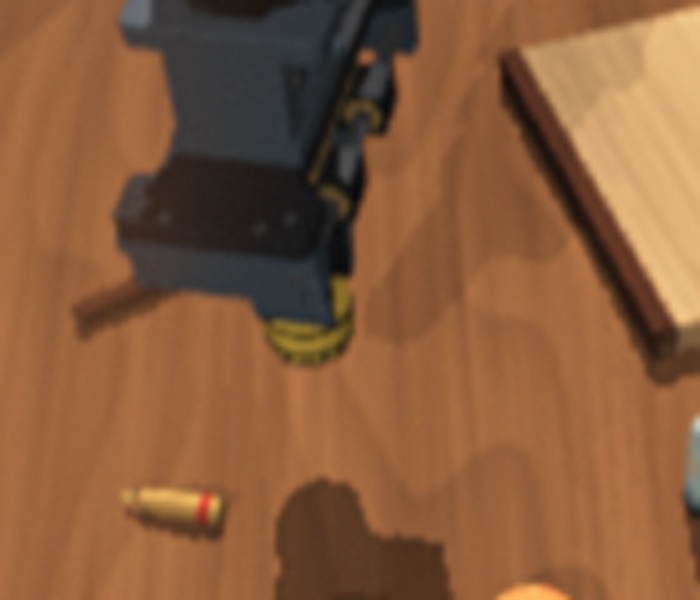

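>>> {"method": "arm_command", "body": {"deltas": [[0,[0,0,36],0],[0,[164,202,36],0],[0,[164,202,36],0],[0,[164,202,36],0],[0,[164,202,36],0],[0,[164,202,36],0],[0,[164,202,36],0],[0,[164,202,36],0],[0,[164,202,36],0],[0,[164,202,36],0],[0,[164,202,36],0],[0,[164,202,36],0]]}}

```text
time_s: 8.95
ee_pos: [581.6, 267.7, 110.4]
ee_rot: [41.9, 90.0, 26.9]
force: [-0.2, 0.4, -0.3]
gripper_width: 24.8
```

```bash
python3 w.py 6 wrist top
```

```text
8.95 [581.6  267.7  110.44] [41.9  89.99 26.9 ] [-0.17  0.38 -0.33] 24.824167776843414 [ 23.7  27.8  88.1   0.   64.1 -51.3]
```

View pics/wrist_6.png

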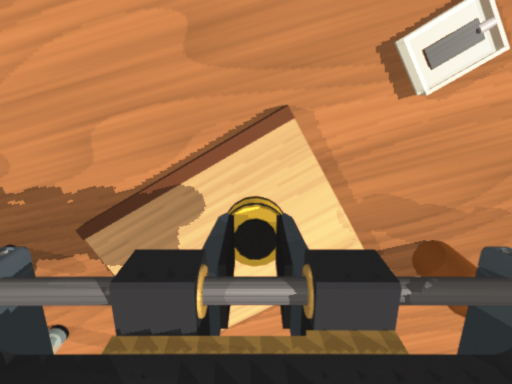

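```bash
python3 - <<'E'
from feet import *
import pickle
f=pickle.load(open("wrist.pkl","rb"))
q=unproj(f,[(78,231),(290,105),(362,250)],20); print(q.round(1)); d=q[1]-q[0]; print(np.linalg.norm(d),np.degrees(np.arctan2(-d[0],d[1])))
e=box(629,224.6,np.radians(14.85),85,115,0,20); print(e[e[:,2]>1].round(1)); print(proj(f,e[e[:,2]>1]).round(0))
E
```

```text
[[577.9  94.   20. ]
 [516.9 314.6  20. ]
 [667.5 351.4  20. ]]
228.85753267762604 15.443345323741898
[[576.3  91.7  20. ]
 [517.4 314.   20. ]
 [740.6 135.2  20. ]
 [681.7 357.5  20. ]]
[[ 75. 230.]
 [289. 106.]
 [176. 354.]
 [371. 261.]]
```

>>> {"method": "arm_command", "body": {"deltas": [[0,[0.5,1,-40],0],[0,[0.5,1,-60],0],[0,[0.5,1,-70],0],[0,[0.5,1,-75],0],[0,[0.5,1,-75],0],[0,[0.5,1,-75],0]]}}

```text
time_s: 9.65
ee_pos: [583.3, 269.9, 36.1]
ee_rot: [40.4, 89.9, 25.5]
force: [1.0, -0.4, -0.4]
gripper_width: 24.6
```

>>> {"method": "arm_command", "body": {"deltas": [[0,[0,0,0],0],[0,[0,0,-1],0],[0,[0,0,-1],0]]}}

```text
time_s: 9.95
ee_pos: [582.6, 269.6, 34.3]
ee_rot: [44.8, 90.0, 29.9]
force: [-0.5, -0.6, -0.8]
gripper_width: 24.2
```

```bash
python3 w.py 7 wrist
```

```text
9.95 [582.59 269.63  34.33] [44.83 89.96 29.89] [-0.53 -0.57 -0.76] 24.182237288188873 [ 23.8  32.   92.8   0.   55.1 -51.3]
```

>>> {"method": "arm_command", "body": {"deltas": [[0,[-0.5,-0.7,-0.3],0],[0,[-0.5,-0.7,-0.5],0],[0,[-0.5,-0.7,-0.5],0]]}}

```text
time_s: 10.3
ee_pos: [582.3, 269.2, 34.0]
ee_rot: [52.2, 89.9, 37.3]
force: [0.3, 0.9, 3.2]
gripper_width: 24.3
```

Contact (3 N). Release and rise.

>>> {"method": "arm_command", "body": {"deltas": [[0.3,[0,0,0],0],[0.4,[0,0,0],0],[0.65,[0,0,0],0],[0.65,[0,0,0],0],[0.65,[0,0,0],0],[0.65,[0,0,0],0],[0.65,[0,0,0],0],[0.65,[0,0,0],0],[0.65,[0,0,10],0],[0.65,[0,0,30],0],[0.65,[0,0,70],0],[1,[0,0,86],0],[1,[0,0,86],0],[1,[0,0,86],0]]}}

```text
time_s: 11.7
ee_pos: [581.7, 268.8, 119.5]
ee_rot: [96.3, 90.0, 81.4]
force: [-0.1, -0.4, -0.2]
gripper_width: 80.7
```

```bash
python3 w.py 8 wrist top side; python3 - <<'E'
from feet import *
import pickle
for n in("wrist",):
    f=pickle.load(open(n+".pkl","rb")); print(n,foot(f,"yel",(581,269),20,4,24))
E
```

```text
11.7 [581.69 268.76 119.5 ] [96.32 89.99 81.37] [-0.13 -0.42 -0.2 ] 80.65582476691188 [ 23.8  27.4  87.3   0.   65.2 -51.3]
wrist (array([582.6, 269.1]), np.float64(0.113), np.int64(1630))
```

View pics/wrist_8.png

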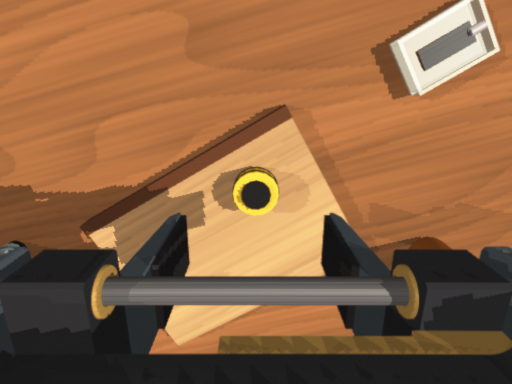

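View pics/side_8.png

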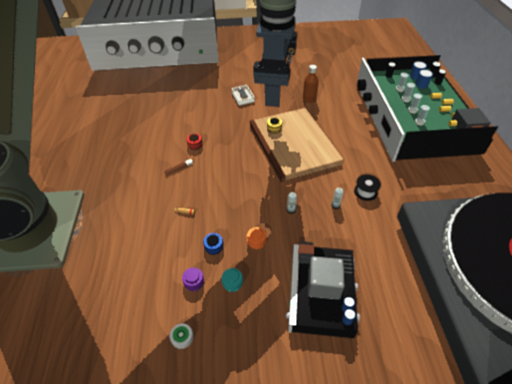

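>>> {"method": "arm_command", "body": {"deltas": [[0.75,[-167.5,-351,0],0],[0.75,[-167.5,-351,0],0],[0.75,[-167.5,-351,0],0],[0.75,[-167.5,-351,0],0],[0.75,[-167.5,-351,0],0],[0.75,[-167.5,-351,0],0],[0.75,[-167.5,-351,0],0],[0.75,[-167.5,-351,0],0],[0.75,[-167.5,-351,0],0],[0.75,[-167.5,-351,0],0],[0.75,[-167.5,-351,0],0],[0.75,[-167.5,-351,0],0]]}}

```text
time_s: 13.05
ee_pos: [414.9, -81.2, 119.2]
ee_rot: [147.1, 90.0, 132.2]
force: [0.0, 0.8, 0.4]
gripper_width: 68.3
```

```bash
python3 w.py 9 wrist; python3 - <<'E'
from feet import *
import pickle
for n in("wrist",):
    f=pickle.load(open(n+".pkl","rb")); print(n,foot(f,"blue",(414,-82),0,4,24))
E
```

```text
13.05 [414.93 -81.15 119.19] [147.05  89.97 132.22] [0.02 0.84 0.37] 68.29369843193825 [-12.6   9.1 115.4   0.   55.5 -87.8]
wrist (array([414.2, -81.8]), np.float64(0.084), np.int64(1464))
```

View pics/wrist_9.png

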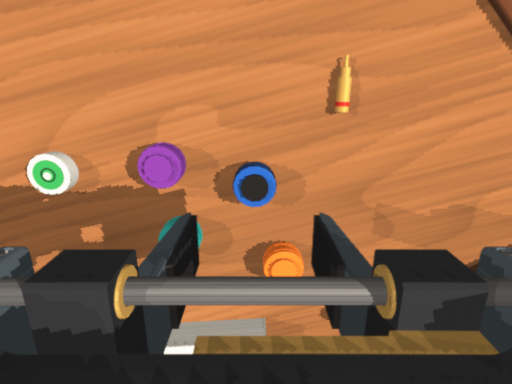

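>>> {"method": "arm_command", "body": {"deltas": [[0.75,[-0.5,0,-45],0],[0.75,[-0.5,0,-85],0],[0.75,[-0.5,0,-100],0],[0.75,[-0.5,0,-106],0],[0.75,[-0.5,0,-106],0],[0,[-0.5,0,-106],0],[0,[-0.5,0,-106],0],[0,[-0.5,0,-106],0],[0,[-0.5,0,-106],0],[0,[-0.5,0,-106],0],[0,[-0.5,0,-106],0],[0,[-0.5,0,-106],0],[0,[-0.5,0,-106],0],[0,[-0.5,0,-106],0],[0,[-0.5,0,-106],0]]}}

```text
time_s: 14.6
ee_pos: [414.1, -82.2, 13.6]
ee_rot: [13.5, 90.0, -1.4]
force: [-1.2, -1.2, 4.3]
gripper_width: 24.8
```

>>> {"method": "arm_command", "body": {"deltas": [[0,[0,0,15],0],[0,[0,0,50],0],[0,[0,0,96],0],[0,[195.8,244.7,96],0],[0,[195.8,244.7,96],0],[0,[195.8,244.7,96],0],[0,[195.8,244.7,96],0],[0,[195.8,244.7,96],0],[0,[195.8,244.7,96],0],[0,[195.8,244.7,96],0],[0,[195.8,244.7,96],0],[0,[195.8,244.7,96],0],[0,[195.8,244.7,96],0],[0,[195.8,244.7,96],0]]}}

```text
time_s: 16.0
ee_pos: [608.9, 161.1, 109.7]
ee_rot: [-140.0, 90.0, -155.0]
force: [0.2, -1.0, -0.1]
gripper_width: 24.4
```

```bash
python3 w.py 10 wrist
```

```text
16.0 [608.94 161.14 109.75] [-139.96   89.97 -154.99] [ 0.17 -0.99 -0.15] 24.449503840626267 [ 13.8  27.   89.6  -0.   63.4 -61.2]
```

View pics/wrist_10.png

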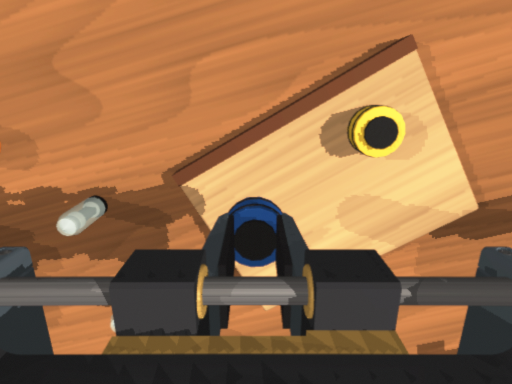

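>>> {"method": "arm_command", "body": {"deltas": [[0,[0,0,-40],0],[0,[0,0,-60],0],[0,[0,0,-71],0],[0,[0,0,-75],0],[0,[0,0,-75],0],[0,[0,0,-75.5],0],[0,[0,0,-76],0],[0,[0,0,-76],0],[0,[0,0,-76],0],[0,[0,0,-76],0]]}}

```text
time_s: 17.05
ee_pos: [609.9, 162.6, 33.7]
ee_rot: [36.6, 90.0, 21.7]
force: [0.0, 0.1, -0.4]
gripper_width: 25.0
```

>>> {"method": "arm_command", "body": {"deltas": [[0,[0,0,-0.5],0],[0.3,[0,0,-0.5],0],[0.4,[0,0,-0.5],0],[0.6,[0,0,-0.5],0],[0.6,[0,0,-0.5],0],[0.6,[0,0,-0.5],0],[0.6,[0,0,-0.5],0],[0.6,[0,0,-0.5],0],[0.6,[0,0,10],0],[0.6,[0,0,30],0],[0.6,[0,0,70],0],[1,[0,0,86],0],[1,[0,0,86],0],[1,[0,0,86],0]]}}

```text
time_s: 18.45
ee_pos: [609.4, 162.5, 119.5]
ee_rot: [98.8, 90.0, 83.8]
force: [-0.0, 0.5, 0.4]
gripper_width: 75.8
```

```bash
python3 w.py 11 wrist; python3 - <<'E'
from feet import *
import pickle
for n in("wrist",):
    f=pickle.load(open(n+".pkl","rb")); print(n,foot(f,"blue",(609,162.5),20,4,24),foot(f,"yel",(581,269),20,4,24))
E
```

```text
18.45 [609.45 162.52 119.52] [98.77 89.99 83.83] [-0.01  0.48  0.41] 75.78366307773273 [ 13.9  26.6  88.8   0.   64.6 -61.2]
wrist (array([610.3, 162.3]), np.float64(0.096), np.int64(1650)) (array([582., 270.]), np.float64(0.126), np.int64(2000))
```

View pics/wrist_11.png

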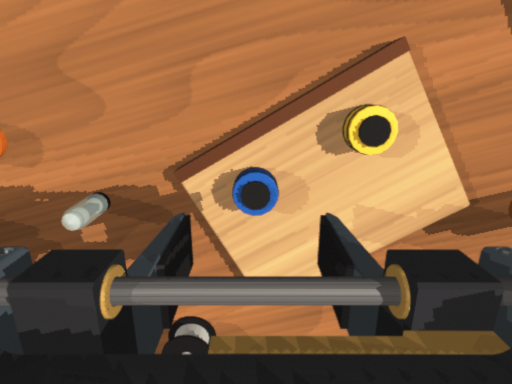

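>>> {"method": "arm_command", "body": {"deltas": [[0.75,[-244.5,83.6,0],0],[0.75,[-244.5,83.6,0],0],[0.75,[-244.5,83.6,0],0],[0.75,[-244.5,83.6,0],0],[0.75,[-244.5,83.6,0],0],[0.75,[-244.5,83.6,0],0],[0.75,[-244.5,83.6,0],0],[0.75,[-244.5,83.6,0],0],[0.75,[-244.5,83.6,0],0],[0.75,[-244.5,83.6,0],0]]}}

```text
time_s: 19.5
ee_pos: [366.5, 245.9, 119.2]
ee_rot: [-90.6, 90.0, -105.6]
force: [-0.6, 0.3, -1.0]
gripper_width: 68.5
```

```bash
python3 w.py 12 wrist; python3 - <<'E'
from feet import *
import pickle
for n in("wrist",):
    f=pickle.load(open(n+".pkl","rb")); print(n,foot(f,"red",(365,246),0,4,24))
E
```

```text
19.5 [366.49 245.89 119.18] [ -90.59   89.99 -105.62] [-0.57  0.25 -1.02] 68.46660523718015 [ 32.4  10.7 113.3  -0.   56.  -42.6]
wrist (array([365.7, 246.8]), np.float64(0.054), np.int64(1509))
```

View pics/wrist_12.png

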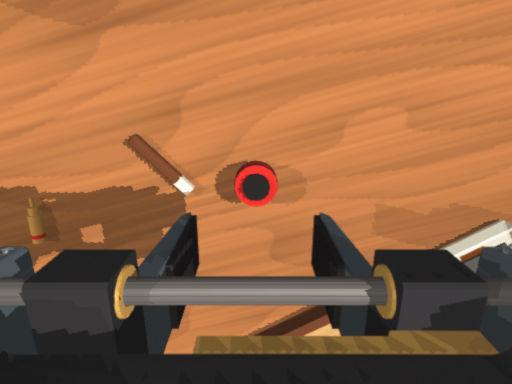

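>>> {"method": "arm_command", "body": {"deltas": [[0.75,[0,0.2,-45],0],[0.75,[0,0.2,-85],0],[0.75,[0,0.2,-100],0],[0.75,[0,0.2,-106],0],[0.75,[0,0.2,-106],0],[0,[0,0.2,-106],0],[0,[0,0.2,-106],0],[0,[0,0.2,-106],0],[0,[0,0.2,-106],0],[0,[0,0.2,-106],0],[0,[0,0.2,-106],0],[0,[0,0.2,-106],0],[0,[0,0.2,-106],0],[0,[0,0.2,-106],0],[0,[0,0.2,-106],0]]}}

```text
time_s: 21.05
ee_pos: [365.4, 246.5, 13.6]
ee_rot: [60.6, 90.0, 45.6]
force: [-0.0, 0.0, 3.8]
gripper_width: 24.3
```

>>> {"method": "arm_command", "body": {"deltas": [[0,[0,0,15],0],[0,[0,0,50],0],[0,[0,0,96],0],[0,[298,-12.7,96],0],[0,[298,-12.7,96],0],[0,[298,-12.7,96],0],[0,[298,-12.7,96],0],[0,[298,-12.7,96],0],[0,[298,-12.7,96],0],[0,[298,-12.7,96],0],[0,[298,-12.7,96],0],[0,[298,-12.7,96],0],[0,[298,-12.7,96],0],[0,[298,-12.7,96],0]]}}

```text
time_s: 22.45
ee_pos: [662.3, 234.0, 110.1]
ee_rot: [61.4, 90.0, 46.5]
force: [0.0, 0.1, -0.1]
gripper_width: 24.4
```

```bash
python3 w.py 13 wrist
```

```text
22.45 [662.28 234.04 110.11] [61.41 89.98 46.51] [ 0.03  0.09 -0.13] 24.41121811940481 [ 18.5  33.2  78.4   0.   68.4 -56.6]
```

View pics/wrist_13.png

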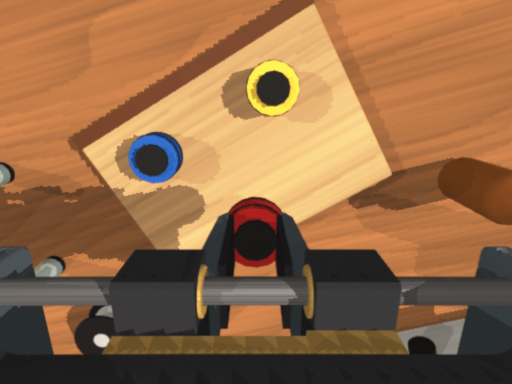

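>>> {"method": "arm_command", "body": {"deltas": [[0,[0.2,0,-40],0],[0,[0.2,0,-60],0],[0,[0.2,0,-71],0],[0,[0.2,0,-75],0],[0,[0.2,0,-75],0],[0,[0.2,0,-75.5],0],[0,[0.2,0,-76],0],[0,[0.2,0,-76],0],[0,[0.2,0,-76.4],0],[0,[0.2,0,-76.4],0]]}}

```text
time_s: 23.5
ee_pos: [663.8, 233.8, 33.7]
ee_rot: [35.3, 89.9, 20.4]
force: [-0.5, 0.6, 2.2]
gripper_width: 24.3
```

>>> {"method": "arm_command", "body": {"deltas": [[0.3,[0,0,0],0],[0.4,[0,0,0],0],[0.6,[0,0,0],0],[0.6,[0,0,0],0],[0.6,[0,0,0],0],[0.6,[0,0,0],0],[0.6,[0,0,0],0],[0.6,[0,0,0],0],[0.6,[0,0,10],0],[0.6,[0,0,30],0],[0.6,[0,0,70],0],[1,[0,0,116],0],[1,[0,0,116],0],[1,[0,0,116],0]]}}

```text
time_s: 24.9
ee_pos: [664.3, 233.9, 151.6]
ee_rot: [34.5, 89.8, 19.5]
force: [0.5, 0.6, -0.5]
gripper_width: 76.1
```

```bash
python3 w.py 14 wrist; python3 - <<'E'
from feet import *
import pickle
for n in("wrist",):
    f=pickle.load(open(n+".pkl","rb")); print(n,foot(f,"red",(663,233.5),20,4,24),foot(f,"blue",(609,162.5),20,4,24),foot(f,"yel",(581,269),20,4,24))
E
```

```text
24.9 [664.27 233.93 151.6 ] [34.45 89.75 19.51] [ 0.52  0.57 -0.5 ] 76.05751415418848 [ 18.5  31.6  75.    0.   73.1 -56.6]
wrist (array([663.9, 233.6]), np.float64(0.075), np.int64(1365)) (array([610. , 162.3]), np.float64(0.088), np.int64(1523)) (array([581.8, 269.3]), np.float64(0.028), np.int64(1700))
```

View pics/wrist_14.png

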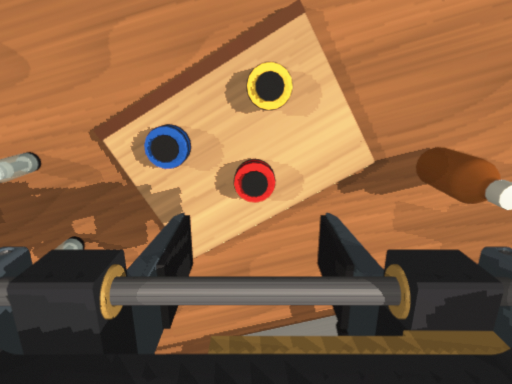

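```bash
python3 - <<'E'
from feet import *
import pickle
f=pickle.load(open("wrist.pkl","rb"))
save(f,"plz.png",(80,0,400,270),2.5)
uv=np.array([(91.5,133),(302,1),(373.5,159.5)],float)
def model(p):
    c,s=np.cos(p[2]),np.sin(p[2]); L=[(-85,-115),(-85,115),(85,115)]
    return [[p[0]+c*a-s*b,p[1]+s*a+c*b,20] for a,b in L]
r=least_squares(lambda p:(proj(f,model(p))-uv).ravel(),[629,224.6,.26]); print(r.x[:2],np.degrees(r.x[2]),r.fun.round(1))
p=np.array([629,224.6]);a=np.radians(14.85)
for x,y,yaw in((629,224.6,14.85),(*r.x[:2],np.degrees(r.x[2]))):
  a=np.radians(yaw);R=np.array([[np.cos(a),np.sin(a)],[-np.sin(a),np.cos(a)]])
  for q in((663.9,233.6),(610,162.3),(581.8,269.3)): print(R@(np.array(q)-[x,y]))
E
```

```text
[629.50552537 223.65826462] 15.19098613003396 [ 1.2 -1.3 -3.2 -1.7  2.4  3.6]
[36.04094792 -0.2450982 ]
[-34.33222988 -55.34968827]
[-34.16738984  55.30388297]
[35.7977597   0.58171135]
[-34.90211556 -54.10309128]
[-34.07874632  56.54753937]
```

View pics/plz.png

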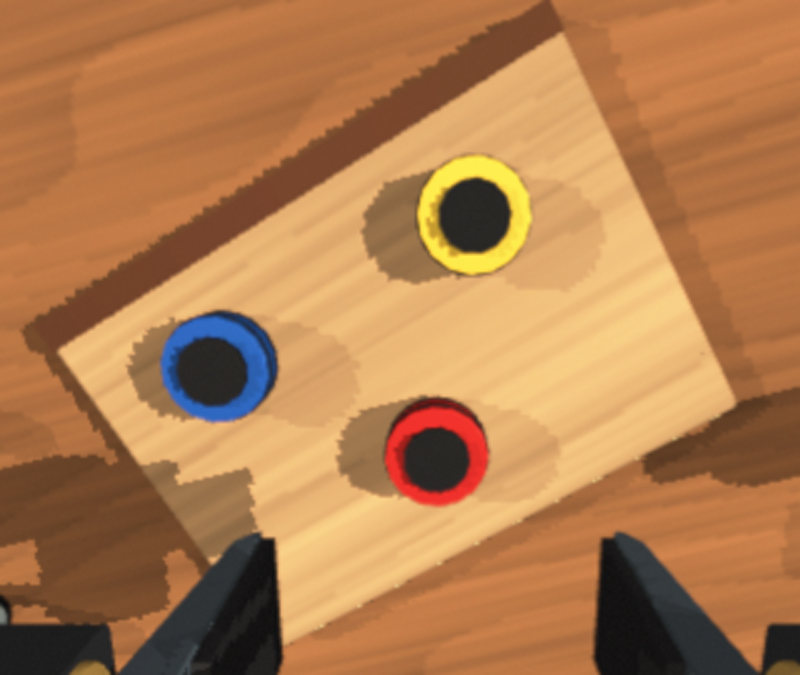

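>>> {"method": "arm_command", "body": {"deltas": [[1,[0,0,40],0],[1,[-44,-439.2,40],0.07],[1,[-44,-439.2,40],0.07],[1,[-44,-439.2,40],0.07],[1,[-44,-439.2,40],0.07],[1,[-44,-439.2,40],0.07],[1,[-44,-439.2,40],0.07],[1,[-44,-439.2,40],0.07],[1,[-44,-439.2,40],0.07],[1,[-44,-439.2,40],0.07],[1,[-44,-439.2,40],0.07],[1,[-44,-439.2,40],0.07],[1,[-44,-439.2,40],0.07],[1,[-44,-439.2,40],0.07],[1,[-44,-439.2,40],0.07]], "grip_force": 40}}

```text
time_s: 26.45
ee_pos: [619.7, -204.1, 189.0]
ee_rot: [138.0, 90.0, 127.2]
force: [0.5, -0.3, 0.5]
gripper_width: 91.1
```

```bash
python3 w.py 15 wrist; python3 - <<'E'
from feet import *
import pickle
f=pickle.load(open("wrist.pkl","rb"))
save(f,"psuz.png",(120,60,400,280),2.8)
E
```

```text
26.45 [ 619.65 -204.13  188.99] [137.98  89.98 127.16] [ 0.45 -0.32  0.55] 91.12909655420692 [-19.3  25.8  79.7   0.   74.5 -98.4]
```

View pics/psuz.png

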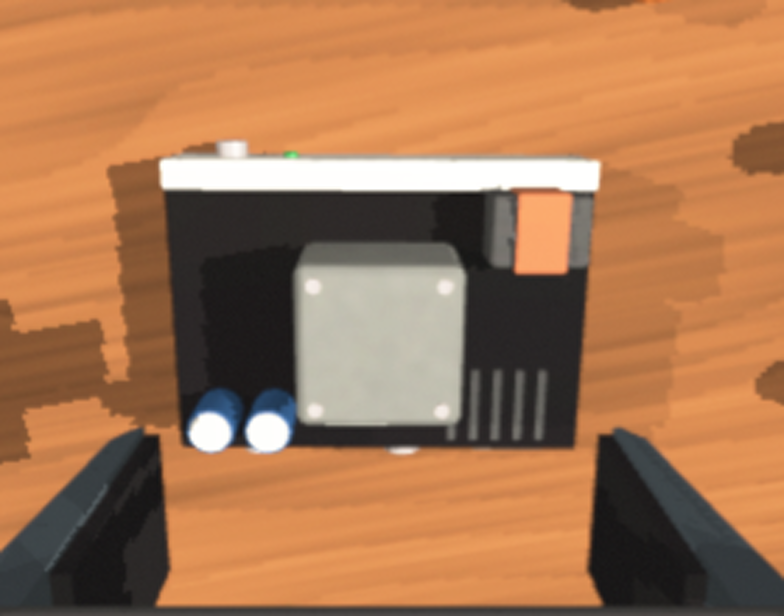

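```bash
python3 - <<'E'
from feet import *
import pickle
f=pickle.load(open("wrist.pkl","rb"))
o=np.array([120,60])-.5+.5/2.8
q=unproj(f,np.array([(313,287),(445,287),(442,411),(315,411)])/2.8+o,86)[:,:2]
d=np.roll(q,-1,0)-q
print(q.mean(0),np.hypot(*d.T),np.degrees(np.arctan2(d[:,1],d[:,0])))
q=unproj(f,np.array([(163,160),(600,160)])/2.8+o,36); d=q[1]-q[0]; print(q,np.hypot(*d[:2]),np.degrees(np.arctan2(d[1],d[0])))
E
```

```text
[ 618.56809285 -204.71627826] [43.82601715 43.85930781 44.05205179 43.86018549] [  79.22522234  -10.84159902 -100.77473653  168.86312459]
[[ 545.21736617 -272.7469505    36.        ]
 [ 575.72374318 -112.45608258   36.        ]] 163.16801578883985 79.22440054836768
```

>>> {"method": "arm_command", "body": {"deltas": [[1,[-0.5,0.4,-45],0],[1,[-0.5,0.4,-85],0],[1,[-0.5,0.4,-115],0],[1,[-0.5,0.4,-130],0],[1,[-0.5,0.4,-135.6],0],[1,[-0.5,0.4,-135.6],0],[1,[-0.5,0.4,-135.6],0],[0.5,[-0.5,0.4,-135.6],0],[0.5,[-0.5,0.4,-135.6],0],[0.5,[-0.5,0.4,-135.6],0],[0.5,[-0.5,0.4,-135.6],0],[0.5,[-0.5,0.4,-135.6],0],[0.5,[-0.5,0.4,-135.6],0],[0.5,[-0.5,0.4,-135.6],0],[0.5,[-0.5,0.4,-135.6],0],[0.5,[-0.5,0.4,-135.6],0]], "grip_force": 40}}

```text
time_s: 28.1
ee_pos: [619.1, -204.6, 53.7]
ee_rot: [80.4, 89.9, 69.5]
force: [-0.8, 4.0, 4.4]
gripper_width: 57.9
```

```bash
python3 w.py 16 wrist
```

```text
28.1 [ 619.1  -204.65   53.75] [80.42 89.95 69.47] [-0.79  4.01  4.39] 57.885679356078754 [-19.3  31.7  90.1   0.1  58.2 -98.4]
```

View pics/wrist_16.png

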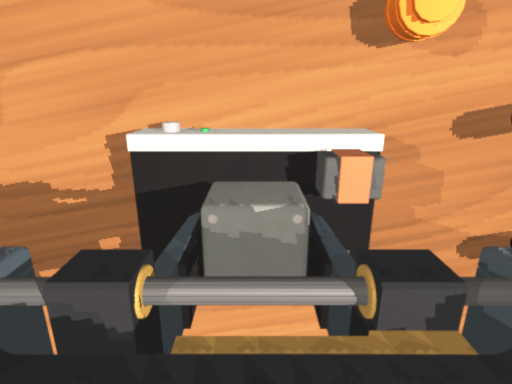

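>>> {"method": "arm_command", "body": {"deltas": [[0,[0,0,0],0],[0,[0,0,5],0],[0,[0,0,15],0],[0,[0,0,30],0],[0,[0,0,50],0],[0,[0,0,75],0],[0,[0,0,100],0],[0,[0,0,116],0],[0,[0,0,116],0],[0,[0,0,116],0]], "grip_force": 45}}

```text
time_s: 29.15
ee_pos: [618.2, -205.4, 168.5]
ee_rot: [-168.2, 89.9, -179.1]
force: [-0.3, 0.0, -7.4]
gripper_width: 58.1
```

```bash
python3 w.py 17 wrist side
```

```text
29.15 [ 618.2  -205.39  168.49] [-168.18   89.9  -179.11] [-0.31  0.04 -7.38] 58.11886825996248 [-19.4  26.4  81.6  -0.   72.  -98.4]
```

View pics/side_17.png

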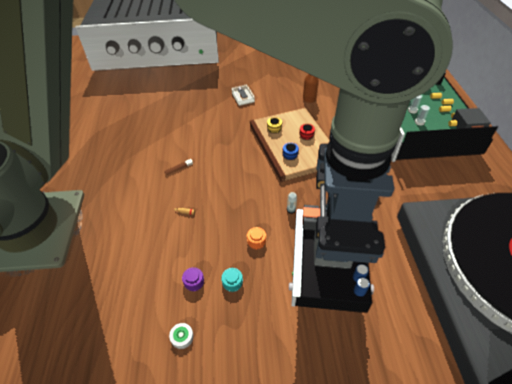

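View pics/wrist_17.png

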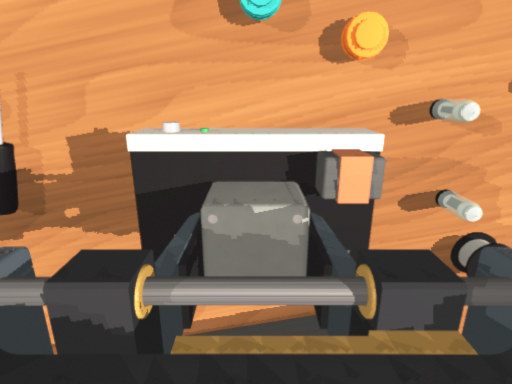

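>>> {"method": "arm_command", "body": {"deltas": [[0,[0,10,0],0],[0,[1,30,0],0.02],[0,[2,60,0],0.05],[0,[3,95,0],0.08],[0,[4,130,0],0.12],[0,[5,165,0],0.16],[0,[5,200,0],0.2],[0,[6,235,0],0.24],[0,[7,270,0],0.28],[0,[8,305,0],0.32],[0,[9,340,0],0.36],[0,[10,370,0],0.39],[0,[10,395,0],0.42],[0,[10,415,0],0.44],[0,[10,425,0],0.45],[0,[10,429.6,0],0.45],[0,[10,429.6,0],0.45],[0,[10,429.6,0],0.45],[0,[10,429.6,0],0.45]]}}

```text
time_s: 31.15
ee_pos: [629.1, 223.2, 169.5]
ee_rot: [-127.0, 90.0, -112.3]
force: [-1.1, -0.6, -7.4]
gripper_width: 57.7
```

```bash
python3 w.py 18 wrist side top
```

```text
31.15 [629.08 223.23 169.5 ] [-127.02   89.97 -112.26] [-1.06 -0.58 -7.39] 57.742566565666344 [ 18.6  27.8  79.2  -0.   73.1 -86.2]
```

View pics/side_18.png

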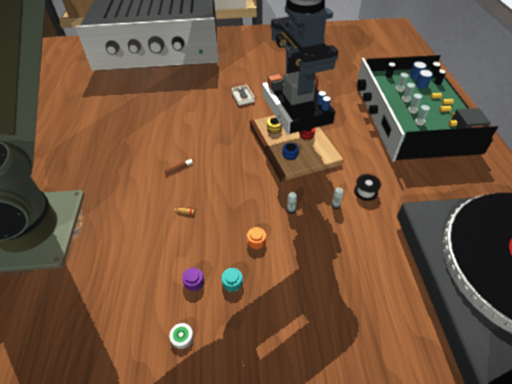

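View pics/wrist_18.png

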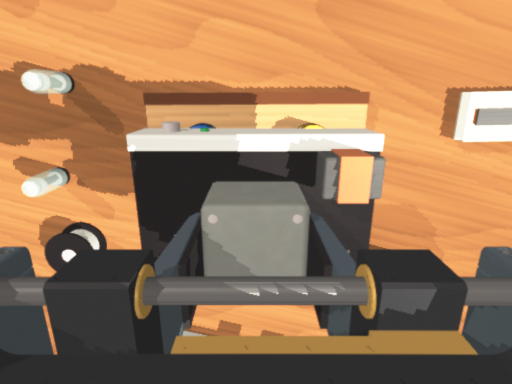

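>>> {"method": "arm_command", "body": {"deltas": [[0,[0,0,-20],0],[0,[0,0,-40],0],[0,[0,0,-55],0],[0,[0,0,-61],0],[0,[0,0,-63],0],[0,[0,0,-63],0],[0,[0,0,-63],0]]}}

```text
time_s: 32.0
ee_pos: [629.7, 224.6, 107.6]
ee_rot: [6.6, 89.9, 21.5]
force: [-0.3, -0.1, -7.2]
gripper_width: 57.5
```

```bash
python3 w.py 19 wrist side; python3 - <<'E'
from h import *
import pickle
save(pickle.load(open("side.pkl","rb")),"s19.png",(230,60,370,200),4)
E
```

```text
32.0 [629.69 224.65 107.6 ] [ 6.64 89.88 21.48] [-0.27 -0.07 -7.16] 57.460491611290756 [ 18.6  30.3  84.1   0.   65.5 -86.2]
```

View pics/s19.png

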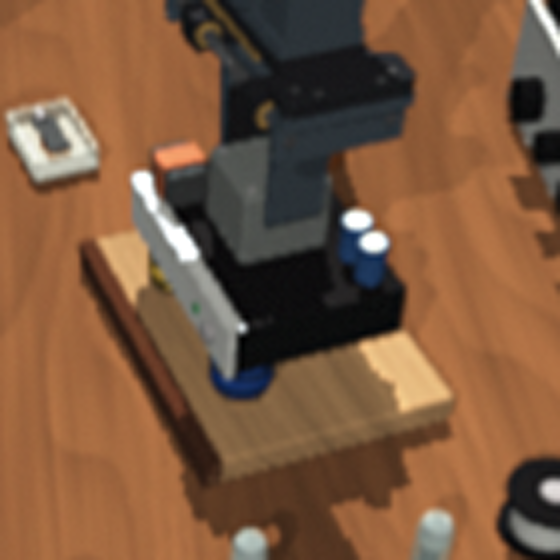

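View pics/wrist_19.png

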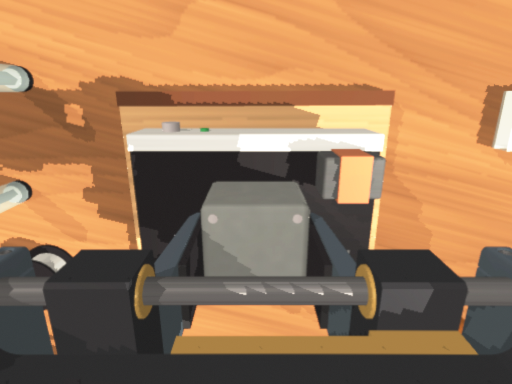

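>>> {"method": "arm_command", "body": {"deltas": [[0,[0,0,-1],0],[0,[0,0,-2],0],[0,[0,0,-3],0],[0,[0,0,-3],0],[0,[0,0,-3],0]]}}

```text
time_s: 32.6
ee_pos: [629.1, 224.5, 103.8]
ee_rot: [22.8, 90.0, 37.7]
force: [-0.8, 0.3, -4.3]
gripper_width: 57.7
```

>>> {"method": "arm_command", "body": {"deltas": [[0,[0,0,-0.5],0],[0,[0,0,-1],0],[0,[0,0,-1],0],[0,[0,0,-1],0]]}}

```text
time_s: 33.0
ee_pos: [629.1, 224.5, 103.8]
ee_rot: [11.1, 89.9, 26.0]
force: [-3.7, -1.3, 6.1]
gripper_width: 57.7
```

>>> {"method": "arm_command", "body": {"deltas": [[0,[0,0,0.4],0],[0,[0,0,0.4],0],[0,[0,0,0.4],0]]}}

```text
time_s: 33.3
ee_pos: [629.1, 224.5, 103.8]
ee_rot: [13.2, 90.0, 28.1]
force: [-2.6, -1.8, 6.8]
gripper_width: 57.8
```

>>> {"method": "arm_command", "body": {"deltas": [[0,[0,0,0.5],0],[0,[0,0,0.5],0],[0,[0,0,0.5],0]]}}

```text
time_s: 33.6
ee_pos: [629.1, 224.5, 103.8]
ee_rot: [16.2, 90.0, 31.0]
force: [-3.2, -2.1, 6.3]
gripper_width: 57.7
```

>>> {"method": "arm_command", "body": {"deltas": [[0.66,[0,0,0],0],[0.68,[0,0,0],0],[0.7,[0,0,0],0],[0.75,[0,0,0],0],[0.85,[0,0,0],0],[0.85,[0,0,0],0],[0.85,[0,0,0],0],[0.85,[0,0,0],0]]}}

```text
time_s: 34.4
ee_pos: [629.0, 224.5, 103.4]
ee_rot: [51.2, 90.0, 66.0]
force: [0.5, 0.2, -0.4]
gripper_width: 77.4
```

```bash
python3 w.py 20 wrist side; python3 - <<'E'
from h import *
import pickle
save(pickle.load(open("side.pkl","rb")),"s20.png",(230,60,370,200),4)
E
```

```text
34.4 [628.98 224.5  103.42] [51.17 89.99 66.02] [ 0.47  0.16 -0.36] 77.353907066303 [ 18.7  30.5  84.4   0.   65.1 -86.2]
```

View pics/s20.png

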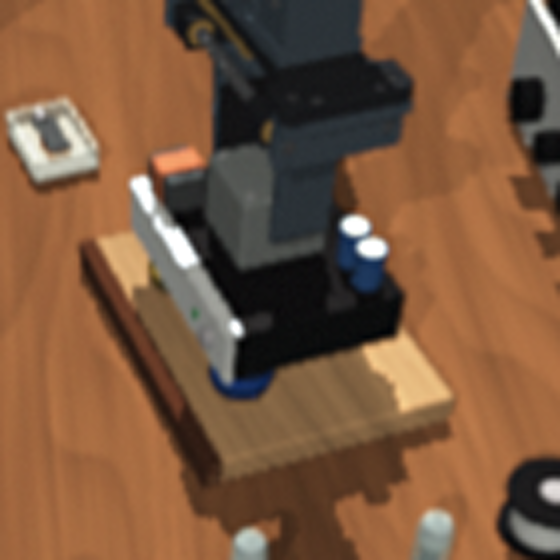

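View pics/wrist_20.png

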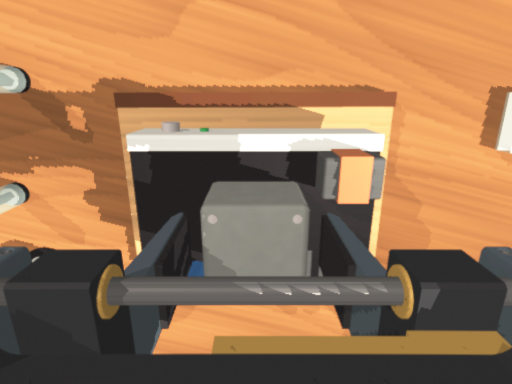

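>>> {"method": "arm_command", "body": {"deltas": [[0.85,[0,0,10],0],[0.85,[0,0,35],0],[1,[0,0,80],0],[1,[0,0,120],0],[1,[0,0,120],0],[1,[0,0,120],0],[1,[0,0,120],0]]}}

```text
time_s: 35.2
ee_pos: [628.2, 224.3, 222.4]
ee_rot: [-179.6, 89.9, -164.7]
force: [-0.7, -0.5, -0.3]
gripper_width: 91.0
```

```bash
python3 w.py 21 wrist; python3 - <<'E'
from h import *
import pickle
save(pickle.load(open("wrist.pkl","rb")),"psu21.png",(120,40,400,260),2.8)
E
```

```text
35.2 [628.23 224.26 222.36] [-179.6    89.87 -164.74] [-0.71 -0.51 -0.25] 91.00781789175232 [ 18.7  26.3  74.1   0.   79.7 -86.2]
```

View pics/psu21.png

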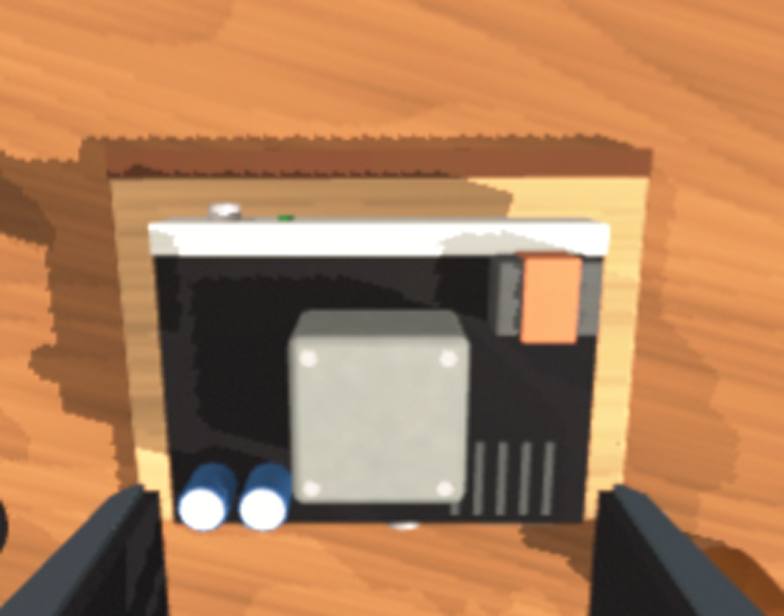

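```bash
python3 - <<'E'
from h import *
import pickle
f=pickle.load(open("wrist.pkl","rb"))
o=np.array([120,40])-.5+.5/2.8
q=unproj(f,np.array([(308,358),(448,358),(445,489),(311,489)])/2.8+o,135.5)[:,:2]
d=np.roll(q,-1,0)-q
print(q.mean(0),np.hypot(*d.T),np.degrees(np.arctan2(d[:,1],d[:,0])))
q=unproj(f,np.array([(110,179),(649,177)])/2.8+o,20); d=q[1]-q[0]; m=q.mean(0)[:2]; a=np.radians(14.9)
print(q,np.hypot(*d[:2]),np.degrees(np.arctan2(-d[0],d[1])),m+73*np.array([np.cos(a),np.sin(a)]))
s=env.state();print(s["ee_pos"],s["qvel"].round(2))
E
```

```text
[628.45859757 223.63154747] [44.09828748 44.27550114 44.20245854 44.27622887] [ 104.9022765    14.96081421  -75.0968011  -165.17398964]
[[587.43492537  95.3246704   20.        ]
 [528.02654    315.41887293  20.        ]] 227.97108202380628 15.105438267746253 [628.27618647 224.14246556]
[628.13225442 224.22073109 221.85885888] [-0.08  0.46  0.13 -0.02 -0.07  0.14]
```

>>> {"method": "arm_command", "body": {"deltas": [[0.75,[-40,-70,0],-0.1],[0.75,[-274,-494,0],-0.6],[0.75,[-274,-494,0],-0.6],[0.75,[-274,-494,0],-0.6],[0.75,[-274,-494,0],-0.6],[0.75,[-274,-494,0],-0.6],[0.75,[-274,-494,0],-0.6],[0.75,[-274,-494,-104],-0.6],[0.75,[-274,-494,-104],-0.6],[0.75,[-274,-494,-104],-0.6],[0.75,[-274,-494,-104],-0.6],[0.75,[-274,-494,-104],-0.6],[0.75,[-274,-494,-104],-0.6],[0.75,[-274,-494,-104],-0.6],[0.75,[-274,-494,-104],-0.6],[0.75,[-274,-494,-104],-0.6]], "grip_force": 15}}

```text
time_s: 36.85
ee_pos: [355.8, -268.8, 119.8]
ee_rot: [3.3, 90.0, -16.1]
force: [-1.6, 0.7, -0.3]
gripper_width: 68.4
```

```bash
python3 w.py 22 wrist side; python3 - <<'E'
from h import *
f=cams.grab_frame("wrist")
for d in cams.silhouettes(f,"level_mid"):
    r=d["region"]; print(d["conf"],d["centre"],r.sum(),fit(lambda p:cyl(p[0],p[1],0,16,20),[355,-269],[(f,r)],[4,4]), unproj(f,[d["centre"]],12))
E
```

```text
36.85 [ 355.8  -268.76  119.8 ] [  3.29  89.95 -16.13] [-1.57  0.67 -0.31] 68.35389460855498 [ -38.6   11.   112.8    0.    56.2 -109.2]
```

View pics/wrist_22.png

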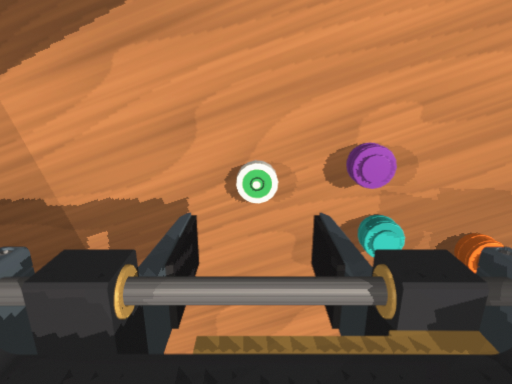

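View pics/side_22.png

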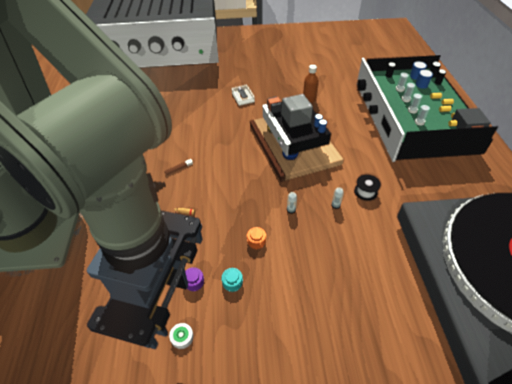

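```bash
python3 - <<'E'
from h import *
import pickle
f=pickle.load(open("wrist.pkl","rb"))
print(unproj(f,[(257,184)],16))
h=cv2.cvtColor(f["img"],cv2.COLOR_RGB2HSV).astype(int)
g=(h[...,0]>45)&(h[...,0]<80)&(h[...,1]>120); w=np.zeros_like(g); w[150:215,225:290]=1
ys,xs=np.nonzero(g&w); print(len(xs),xs.mean(),(ys.min()+ys.max())/2,(xs.min()+xs.max())/2); print(unproj(f,[((xs.min()+xs.max())/2,(ys.min()+ys.max())/2)],16))
m=((h[...,1]<60)|(g))&w&(h[...,2]>40); cs=max(cv2.findContours(m.astype(np.uint8),0,1)[0],key=cv2.contourArea); mm=np.zeros((384,512),np.uint8); cv2.fillPoly(mm,[cs],1); print(mm.sum(),fit(lambda p:cyl(p[0],p[1],0,16,20),[355,-269],[(f,mm)],[4,4]))
E
```

```text
[[ 354.99185405 -267.3316056    16.        ]]
543 256.69060773480663 183.0 256.5
[[ 353.89792147 -267.45353996   16.        ]]
1388 (array([ 354.4020461 , -267.49499979]), np.float64(0.06139458665310505))
```

>>> {"method": "arm_command", "body": {"deltas": [[0.75,[-0.7,1.5,-45],0],[0.75,[-0.7,1.5,-85],0],[0.75,[-0.7,1.5,-100],0],[0.75,[-0.7,1.5,-106],0],[0.75,[-0.7,1.5,-106],0],[0.2,[-0.7,1.5,-106],0],[0.2,[-0.7,1.5,-106],0],[0.2,[-0.7,1.5,-106],0],[0.2,[-0.7,1.5,-106],0],[0.2,[-0.7,1.5,-106],0],[0.2,[-0.7,1.5,-106],0],[0.2,[-0.7,1.5,-106],0],[0.2,[-0.7,1.5,-106],0],[0.2,[-0.7,1.5,-106],0],[0.2,[-0.7,1.5,-106],0]]}}

```text
time_s: 38.55
ee_pos: [354.3, -268.0, 13.4]
ee_rot: [111.4, 90.0, 91.9]
force: [-0.6, -1.1, -1.0]
gripper_width: 18.2
```

```bash
python3 w.py 23 wrist
```

```text
38.55 [ 354.25 -268.     13.35] [111.4   89.99  91.87] [-0.63 -1.09 -1.02] 18.215357967343156 [ -38.6   19.4  120.8    0.    39.8 -109.1]
```

View pics/wrist_23.png

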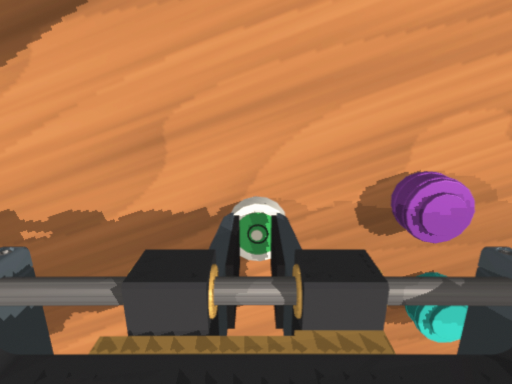

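```bash
python3 - <<'E'
from h import *
import pickle
f=pickle.load(open("wrist.pkl","rb"))
save(f,"z23.png",(190,180,320,290),6)
s=env.state(); 
phi=np.radians(75.06+4.01+25.78-34.38); y=np.array([np.cos(phi),np.sin(phi),0]); c=np.array([354.25,-268,0]); x=np.array([-np.sin(phi),np.cos(phi),0])
for z in(3,10,16,22,30):
    P=[c+sy*9.1*y+sx*16*x+[0,0,z] for sx in(-1,1) for sy in(-1,1)]
    print(z,((proj(f,P)-[190,180])*6).round(0).tolist())
E
```

```text
3 [[318.0, 400.0], [477.0, 400.0], [315.0, 136.0], [482.0, 136.0]]
10 [[315.0, 430.0], [480.0, 430.0], [312.0, 158.0], [485.0, 158.0]]
16 [[313.0, 457.0], [483.0, 458.0], [310.0, 179.0], [488.0, 179.0]]
22 [[311.0, 486.0], [485.0, 486.0], [307.0, 200.0], [491.0, 200.0]]
30 [[308.0, 527.0], [489.0, 528.0], [304.0, 231.0], [495.0, 232.0]]
```

View pics/z23.png

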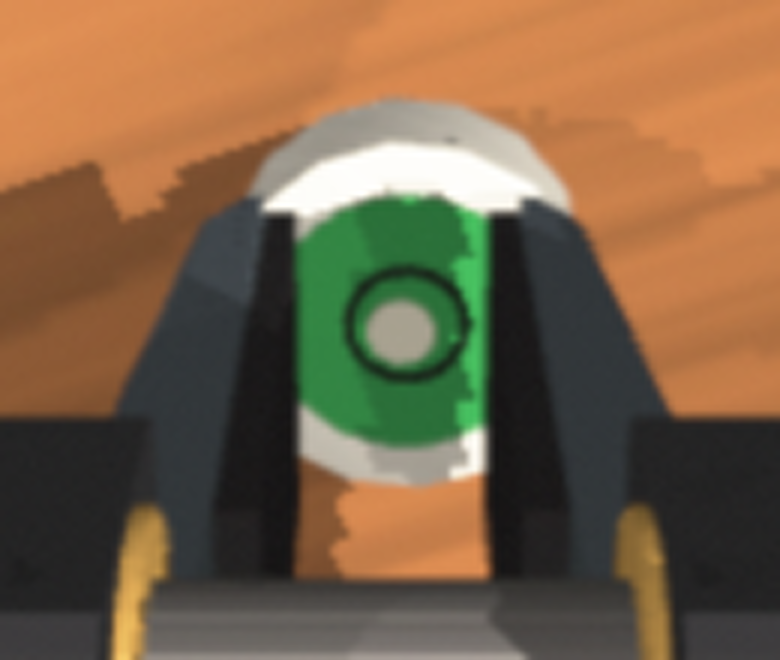

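>>> {"method": "arm_command", "body": {"deltas": [[0.7,[0,0,10],0],[0.7,[0,0,10],0],[0.7,[0,0,10],0],[0.7,[0,0,10],0],[0.7,[0,0,10],0],[0.7,[0,0,10],0],[0.7,[0,0,10],0],[0.7,[0,0,10],0],[0.7,[0,0,0],0],[0.7,[0,0,-3],0],[0.7,[0,0,-6],0],[0.7,[0,0,-6],0],[0.7,[0,0,-6],0]]}}

```text
time_s: 39.9
ee_pos: [354.2, -268.0, 7.3]
ee_rot: [146.9, 90.0, 127.4]
force: [-0.4, 0.7, -0.3]
gripper_width: 63.7
```

```bash
python3 w.py 24 wrist; python3 - <<'E'
from h import *
import pickle
f=pickle.load(open("wrist.pkl","rb"))
save(f,"z24.png",(130,150,390,300),3)
phi=np.radians(70.5); y=np.array([np.cos(phi),np.sin(phi),0]); s=env.state(); c=s["ee_pos"]*[1,1,0]; x=np.array([-np.sin(phi),np.cos(phi),0])
w=s["gripper_width"]/2
for z in(-3,3,10,16,22):
    P=[c+sy*w*y+sx*16*x+[0,0,z] for sx in(-1,1) for sy in(-1,1)]
    print(z,((proj(f,P)-[130,150])*3).round(0).tolist())
E
```

```text
39.9 [ 354.24 -268.01    7.26] [146.95  89.98 127.42] [-0.36  0.69 -0.26] 63.67784466053445 [ -38.6   20.   121.2    0.    38.9 -109.1]
-3 [[239.0, 291.0], [518.0, 291.0], [233.0, 158.0], [525.0, 159.0]]
3 [[235.0, 304.0], [522.0, 304.0], [229.0, 168.0], [529.0, 168.0]]
10 [[231.0, 319.0], [527.0, 319.0], [224.0, 180.0], [534.0, 180.0]]
16 [[227.0, 334.0], [531.0, 334.0], [219.0, 191.0], [539.0, 191.0]]
22 [[222.0, 349.0], [536.0, 349.0], [214.0, 202.0], [545.0, 202.0]]
```

View pics/z24.png

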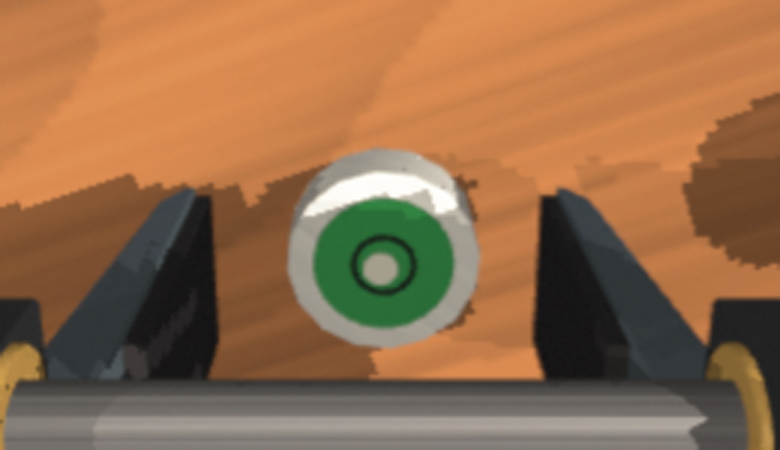

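>>> {"method": "arm_command", "body": {"deltas": [[0.7,[0,0,-4],0],[0.7,[0,0,-8],0],[0.7,[0,0,-8],0],[0.7,[0,0,-8],0]]}}

```text
time_s: 40.35
ee_pos: [354.2, -268.0, -0.8]
ee_rot: [151.6, 90.0, 132.1]
force: [0.4, 0.9, 0.1]
gripper_width: 63.6
```

>>> {"method": "arm_command", "body": {"deltas": [[0.7,[0,0,-3],0],[0.7,[0,0,-3],0],[0.7,[0,0,-3],0],[0,[0,0,-3],0],[0,[0,0,-3],0],[0,[0,0,-3],0],[0,[0,0,-3],0],[0,[0,0,-3],0],[0,[0,0,-3],0],[0,[0,0,-3],0],[0,[0,0,-3],0]]}}

```text
time_s: 41.45
ee_pos: [354.3, -268.0, -3.6]
ee_rot: [49.4, 90.0, 29.9]
force: [-0.7, -0.1, 1.3]
gripper_width: 38.9
```

```bash
python3 w.py 25 wrist side; python3 - <<'E'
from h import *
import pickle
f=pickle.load(open("wrist.pkl","rb"))
save(f,"z25.png",(190,180,320,290),6)
save(pickle.load(open("side.pkl","rb")),"s25.png",(80,220,260,370),4)
E
```

```text
41.45 [ 354.3  -268.03   -3.58] [49.4  89.99 29.87] [-0.73 -0.09  1.28] 38.91005814907057 [ -38.6   21.   121.8    0.    37.1 -109.1]
```

View pics/z25.png

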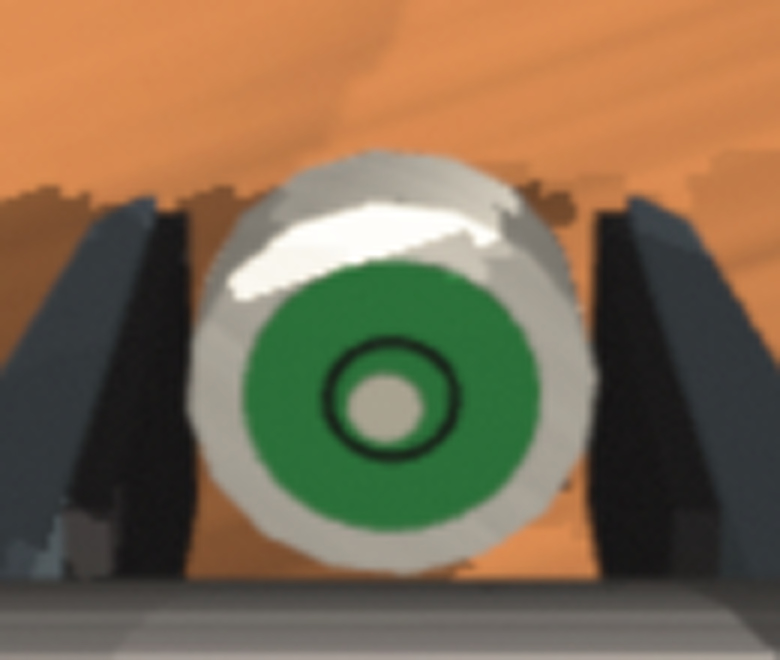

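View pics/s25.png

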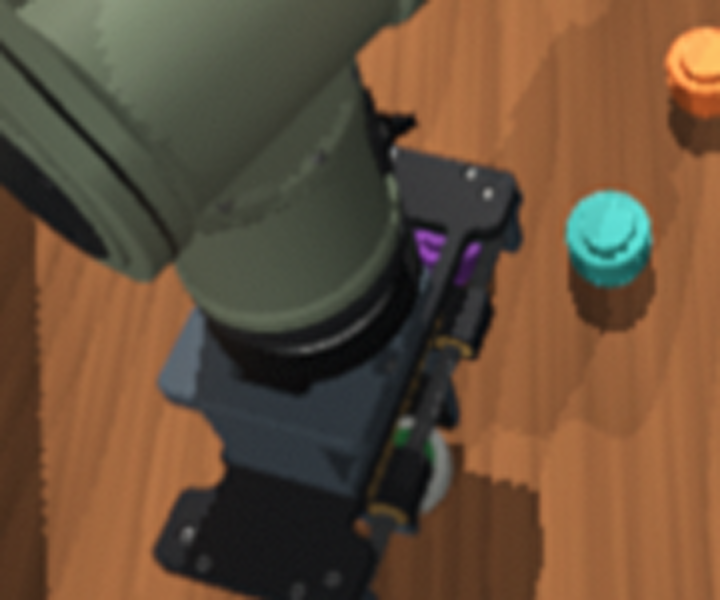

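>>> {"method": "arm_command", "body": {"deltas": [[0,[0,0,10],0],[0,[0,0,50],0],[0,[0,0,100],0],[0,[0,0,150],0],[0,[0,0,200],0],[0,[0,0,233],0],[0,[274.3,492.1,233],0],[0,[274.3,492.1,233],0],[0,[274.3,492.1,233],0],[0,[274.3,492.1,233],0],[0,[274.3,492.1,233],0],[0,[274.3,492.1,233],0],[0,[274.3,492.1,233],0],[0,[274.3,492.1,233],0],[0,[274.3,492.1,233],0],[0,[274.3,492.1,233],0],[0,[274.3,492.1,233],0],[0,[274.3,492.1,233],0],[0,[274.3,492.1,233],0],[0,[274.3,492.1,233],0]]}}

```text
time_s: 43.55
ee_pos: [627.8, 222.9, 229.4]
ee_rot: [-112.3, 89.9, -131.9]
force: [0.6, -0.3, 0.2]
gripper_width: 39.3
```

```bash
python3 w.py 26 wrist side
```

```text
43.55 [627.78 222.92 229.39] [-112.35   89.9  -131.88] [ 0.65 -0.28  0.2 ] 39.301438601292894 [ 18.6  26.   73.5  -0.   80.5 -51.9]
```

View pics/wrist_26.png

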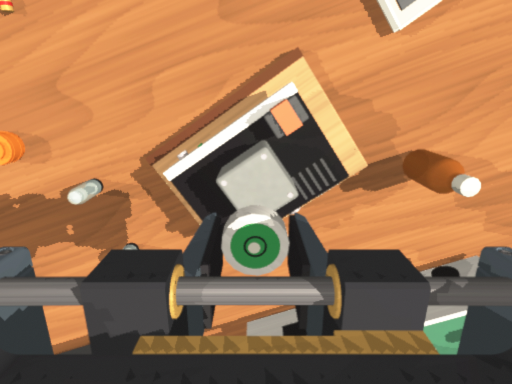

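View pics/side_26.png

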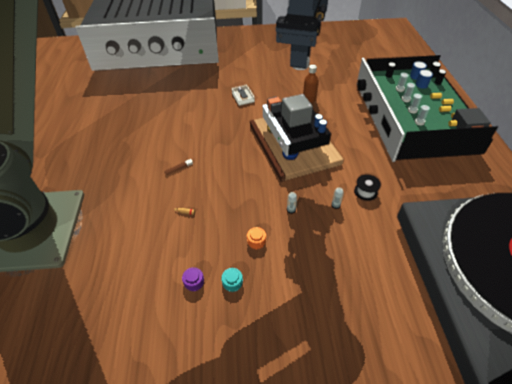

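>>> {"method": "arm_command", "body": {"deltas": [[0,[0,0,-40],0],[0,[0,0,-70],0],[0,[0,0,-85],0],[0,[0,0,-92],0],[0,[0,0,-93.4],0],[0,[0,0,-93.4],0],[0,[0,0,-93.4],0]]}}

```text
time_s: 44.35
ee_pos: [629.3, 224.0, 137.6]
ee_rot: [38.8, 89.8, 19.3]
force: [0.4, 0.2, -0.5]
gripper_width: 39.0
```

```bash
python3 w.py 27 wrist; python3 - <<'E'
from h import *
import pickle
f=pickle.load(open("wrist.pkl","rb"))
save(f,"z27.png",(130,50,390,280),3)
# cover-centre expected
print(proj(f,[[628.5,223.9,136]]), proj(f,cyl(628.5,223.9,139,155,20)).min(0),proj(f,cyl(628.5,223.9,139,155,20)).max(0))
E
```

```text
44.35 [629.3  224.03 137.58] [38.81 89.84 19.26] [ 0.45  0.16 -0.52] 38.957034696698685 [ 18.6  28.9  81.9   0.   69.  -51.8]
[[255.7456192  229.71290962]] [221.62224239 201.92403668] [290.17500766 273.44238704]
```

View pics/z27.png

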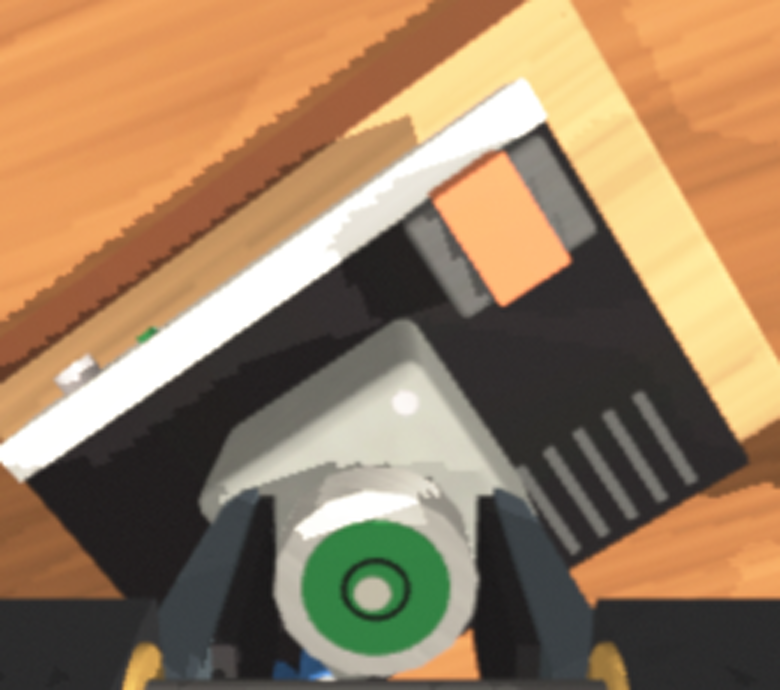

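>>> {"method": "arm_command", "body": {"deltas": [[0,[0,0,-2],0],[0,[0,0,-3],0],[0,[0,0,-3],0],[0,[0,0,-3],0]]}}

```text
time_s: 44.8
ee_pos: [628.5, 224.1, 132.9]
ee_rot: [178.0, 90.0, 158.5]
force: [-0.3, 0.2, -0.7]
gripper_width: 39.1
```

>>> {"method": "arm_command", "body": {"deltas": [[0,[0,0,-0.5],0],[0,[0,0,-0.5],0],[0,[0,0,-0.5],0]]}}

```text
time_s: 45.1
ee_pos: [628.6, 224.1, 132.5]
ee_rot: [112.0, 90.0, 92.5]
force: [-1.0, 0.5, 0.2]
gripper_width: 39.2
```

>>> {"method": "arm_command", "body": {"deltas": [[0,[0,0,-0.5],0],[0,[0,0,-0.5],0],[0,[0,0,-0.5],0]]}}

```text
time_s: 45.4
ee_pos: [628.6, 224.1, 132.4]
ee_rot: [48.5, 90.0, 29.0]
force: [-1.2, -0.5, 3.7]
gripper_width: 39.3
```

Contact. Release gently and rise.

>>> {"method": "arm_command", "body": {"deltas": [[0.45,[0,0,0.2],0],[0.48,[0,0,0.2],0],[0.55,[0,0,0.2],0],[0.65,[0,0,0.2],0],[0.65,[0,0,0.2],0],[0.65,[0,0,0.2],0],[0.65,[0,0,0.2],0],[0.65,[0,0,5],0],[0.65,[0,0,20],0],[0.65,[0,0,60],0],[0.65,[0,0,100],0],[0.65,[0,0,100],0],[0.65,[0,0,100],0],[0.65,[0,0,100],0]]}}

```text
time_s: 46.8
ee_pos: [627.9, 223.8, 230.8]
ee_rot: [-144.2, 89.9, -163.8]
force: [0.1, 0.7, -0.5]
gripper_width: 59.2
```

```bash
python3 w.py 28 wrist side; python3 - <<'E'
from h import *
import pickle
f=pickle.load(open("wrist.pkl","rb"))
save(f,"z28.png",(130,50,390,250),3)
save(pickle.load(open("side.pkl","rb")),"s28.png",(230,60,370,210),4)
E
```

```text
46.8 [627.86 223.84 230.83] [-144.25   89.87 -163.78] [ 0.07  0.68 -0.45] 59.1795843173917 [ 18.6  26.   73.3   0.   80.8 -51.8]
```

View pics/z28.png

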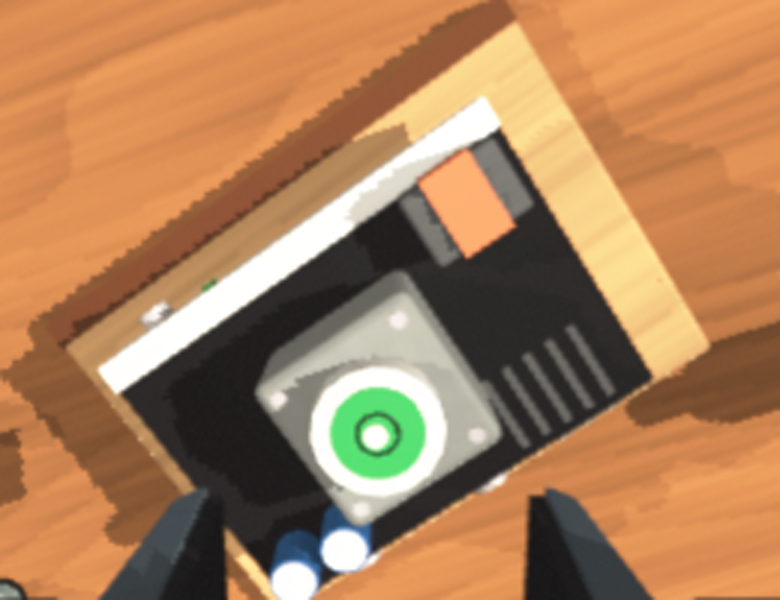

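View pics/s28.png

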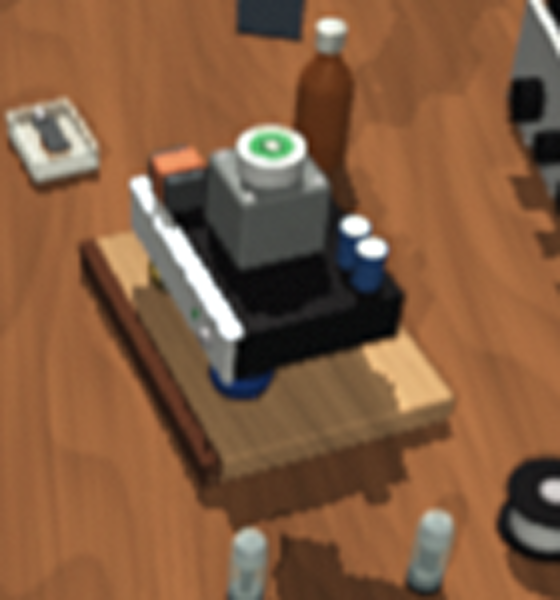

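```bash
python3 - <<'E'
from h import *
import pickle
f=pickle.load(open("wrist.pkl","rb"))
o=np.array([130,50])-.5+.5/3
q=unproj(f,np.array([(399,320),(477,435),(361,510),(279,399)])/3+o,136)[:,:2]; print(q.mean(0))
d=np.roll(q,-1,0)-q; print(np.degrees(np.arctan2(d[:,1],d[:,0])))
print(unproj(f,np.array([(378,432),(378,435)])/3+o,152))
T=cams.grab_frame("top"); save(T,"top28.png")
F=pickle.load(open("F.pkl","rb"))["top"]
for n,u in(("a",(265,154)),("b",(264,107))):
    x,y=u; a=F["img"][y-9:y+10,x-9:x+10].astype(int); b=T["img"][y-9:y+10,x-9:x+10].astype(int)
    print(n,np.abs(a-b).mean())
E
```

```text
[628.38802104 223.62253799]
[  14.60561443  -74.63314629 -165.24475846  104.38660061]
[[627.81549255 223.4845803  152.        ]
 [628.68663193 223.17728599 152.        ]]
a 14.958448753462603
b 16.82456140350877
```

View pics/top28.png

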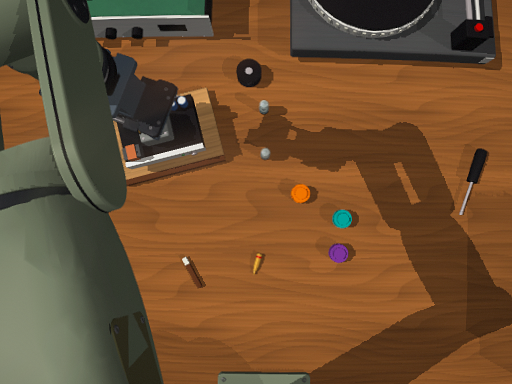

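```bash
python3 -c "
from workcell import env
print(env.job_done(), env.state()['time_s'])"
```

```text
the job is handed in; nothing more can be done
the job is handed in; nothing more can be done
```

The job is done and handed in, at about 47 s on the robot's clock. The three feet went down first (yellow front left, blue front right, red behind). The power supply then went over them, and the bubble level went onto the transformer cover last.

What the last checks showed:
- **Feet:** before the power supply covered them, they measured within about 1 mm of their places on the platform.
- **Power supply:** its cover centre was about 0.5 mm from the platform centre. Its front panel was parallel to the dark strip within about 0.5°.
- **Level:** it sits about 0.5 mm from the cover's centre, and the bubble is inside its ring. That and the side view are my only checks that the power supply is level.
- **Valves:** both are upright at the same pixels as at the start. An automatic image comparison showed some difference there, because the arm's shadow had moved across them.

What did not go as expected:
- **First yellow grasp:** I lifted before the fingers had closed. The foot did not move, and I repeated the grasp.
- **Fingertip position:** the tips seem to sit about 11 mm behind the TCP, not ahead of it as stated.
    - I gripped the feet by their top rubber pads (about 24 mm between the fingers) rather than by the body.
    - My first try at the level closed above it without touching, so I redid that grasp lower.
- **Camera agreement:** the cameras disagreed with each other by up to about 2 mm, so I compared placements mostly within the wrist camera's own view.

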